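Strip the topping station for the washer

ROBOT

A 7-joint arm with a two-finger parallel gripper is mounted at the origin on the work surface. World frame = base frame: x ahead of the robot, y to its left, z up, the work surface at z = 0. Lengths are in m, angles in rad, forces in N, time in s.
With the tool pointing down it reaches from about 0.425 to 0.875 m from the base axis. Payload 4.7 kg.
Tool frame: the origin (TCP) lies at the very end of the fingers, on their centre line; the grasp point (between the pads) lies 19 mm behind it; x points along the fingers, z is the direction in which the jaws open and shut, and the axes are right-handed (so a half turn about x gives the same grasp; the last joint's range is limited). The gripper opens to 87 mm and grips with 3 to 60 N. Pads are 19 mm wide; open, the fingers measure 117 mm over their backs; the gripper's body (75 mm by 190 mm) begins 51 mm behind the grasp point.
Start: joints at [1.184, 0.321, -0.07, 1.45, 0.023, 1.371, -0.057], TCP at [0.254, -0.599, 0.223] pointing down, gripper open.
Joint ranges: [-2.86, 2.86], [-0.3, 2.09], [-1.38, 1.24], [0.06, 2.45], [-1.56, 4.7], [0.09, 2.05], [-2.69, 2.69]. Speed limits (rad/s): [2.57, 2.57, 3.14, 3.14, 3.14, 3.14, 3.14].

INTERFACE

Orientations are given as a rotation vector (axis times angle).
In Python, from bench import telemetry, viewer, workorder gives the robot as it stands.
- The arm moves only by the shell command python3 -m creep 'ROWS' [FORCE]. ROWS is JSON, a list of rows, each an object of numbers: "fingers": the opening, from 0 (shut) to 1 (fully open); "x", "y", "z": the shift along the tool's x, y, z in units of 40 mm (1.0 is 40 mm); "twist": the turn about the tool's x in units of 5 degrees (1.0 is 5 degrees). In form: [{"fingers": .., "x": .., "y": .., "z": .., "twist": ..}, ...]. A call has 1 to 20 rows; each row is the pose to reach, as a shift and turn from the pose commanded when the call began, along the tool's axes at that moment; what a row does not reach only later rows make up. A row lasts 1/12 s, in which the tool goes at most 41.7 mm and 7.16 degrees, less where a joint would pass 70% of its speed; a pose out of reach is approached as far as the arm can. A call with a gripper value outside its range is refused whole. The fingers move at their own pace and stop on an object; FORCE is the grip in N (left out, the last holds). Time passes only in rows, so rows that repeat a pose let the fingers close. It gives the time, the measured TCP pose, the force and the opening at its end, in the units of the state.
- telemetry.get_state(): the state, without advancing time (a new reading comes with each control period).
- viewer.get_image(name): name is "scene" or "top"; returns a dict with "pixels" (384x512x3 uint8, red, green, blue), "z_map" (384x512 float32, m along the optical axis (not along the pixel's ray), 0 where there is no reading), "K" (3x3 intrinsics, pixels), "dist_coeffs" ([k1, k2, p1, p2, k3] as OpenCV has them; the pictures are not rectified), "xyz" and "attitude" of the camera in the world. Camera axes: x right, y up, looking along -z (the intrinsics and any distortion apply to the point x, -y, -z); pixel columns grow to the right and rows downward; lengths in m; the calibration is good to about 2 mm. A picture is of the moment at which its call begins.
- workorder.close_job(): hands the job in, once; it reports no verdict.
The state is a dict: "time": time; "joint_positions": joint angles; "qd": joint speeds; "joint_torque": joint torques, N m; "position": TCP position; "tool_rot": TCP orientation; "ft_force": force on the tool from outside, world axes, zero at the start; "torque": the same for the moment, N m; "grip_width": opening from 0.0 (shut) to 1.0 (fully open).
Only numpy, scipy, OpenCV 4.12 (cv2) and the standard library are available. Lean on these libraries where they do the work, as an engineer would, in place of code of your own. Each camera call takes 0.05 s, during which the arm holds its last target.

TASK

First clear the bread rolls off the topping station onto the baking tray. Then take every steel cover out of the station (they lie flush: press the end with the round mark so that the other end tips up) and lay the covers inside the yellow crate, below its rim, all at rest and released. Leave the other things on the table where they are.

Things in the scene. Friction and masses are not known exactly. Their poses are not given: they have to be found in the camera images.
- station: topping station: aluminium block 200 x 350 mm, 60 mm high, on the table, does not move. Origin: centre of its underside; its top face is at z = 60 mm; x is its short side. Three pockets for covers (130 x 60 mm, long side along x) lie at y = -110, 0 and +110 mm, with 50 mm wide ribs between.
- pocket2 (a point): centre of the middle pocket, in the station's top face. In each pocket, 8 mm below the top, is a see-saw seat, 40 mm wide, hinged across the pocket's middle. It tips one way only, from level to 0.45 rad (26 degrees), and stays at whatever tilt it is left. A seat emptied while tipped stands up to 15 mm proud at one end; that is all right.
- crate_floor (a point): yellow plastic crate for the washer, open on top, 250 (x) x 180 (y) mm outside, 55 mm high, walls and floor 6 mm, does not move. The point: centre of its inner floor, z up.
- tray_floor (a point): flat aluminium baking tray, 250 (x) x 180 (y) mm outside, low rim 20 mm high, walls and floor 4 mm, does not move. The point: centre of its inner floor, z up.
- cover1_center (a point): centre of a steel cover plate, 120 (x) x 56 (y) x 8 mm (z), 0.14 kg, flush in pocket 1 at the start, loose on its seat. Press its +x end (round mark 42 mm from the centre): about 3 N pushes it down 19 mm to a stop and it stays tipped, its -x end about 25 mm above the station's top, to be grasped there by its 56 mm wide sides. May be absent.
- cover2_center (a point): centre of a steel cover plate, 120 (x) x 56 (y) x 8 mm (z), 0.14 kg, flush in pocket 2 at the start, loose on its seat. Press its +x end (round mark 42 mm from the centre): about 3 N pushes it down 19 mm to a stop and it stays tipped, its -x end about 25 mm above the station's top, to be grasped there by its 56 mm wide sides. May be absent.
- cover3_center (a point): centre of a steel cover plate, 120 (x) x 56 (y) x 8 mm (z), 0.14 kg, flush in pocket 3 at the start, loose on its seat. Press its +x end (round mark 42 mm from the centre): about 3 N pushes it down 19 mm to a stop and it stays tipped, its -x end about 25 mm above the station's top, to be grasped there by its 56 mm wide sides. May be absent.
- roll1_center (a point): a baked bread roll, brown, firm, round, 64 mm across at its widest, 46 mm high, flat foot 52 mm across, 0.06 kg; the point is on its axis 22 mm above its foot, z is its axis. It stands on the station's top between two covers at the start. Absent in some starts.
- roll2_center (a point): a baked bread roll, brown, firm, round, 64 mm across at its widest, 46 mm high, flat foot 52 mm across, 0.06 kg; the point is on its axis 22 mm above its foot, z is its axis. It stands on the station's top between two covers at the start. Absent in some starts.
- roll3_center (a point): a baked bread roll, brown, firm, round, 64 mm across at its widest, 46 mm high, flat foot 52 mm across, 0.06 kg; the point is on its axis 22 mm above its foot, z is its axis. It stands on the station's top between two covers at the start. Absent in some starts.
- roll4_center (a point): a baked bread roll, brown, firm, round, 64 mm across at its widest, 46 mm high, flat foot 52 mm across, 0.06 kg; the point is on its axis 22 mm above its foot, z is its axis. It stands on the station's top between two covers at the start. Absent in some starts.
- scraper: bench scraper: steel blade with a wooden grip, 110 x 95 x 25 mm, lies between robot and station; origin at its underside's centre. Not part of the job.
- shaker: white flour shaker, 60 mm across, 110 mm high, beyond the station; origin at its underside's centre. Not part of the job.
- bowl: steel bowl, 110 mm across, 50 mm high, beyond the station; origin at its underside's centre. Not part of the job.
- guide: wooden dough guide bar, 200 x 30 x 18 mm, beyond the station; origin at its underside's centre. Not part of the job.
- cutter: steel ring cutter, 80 mm across, 35 mm high, lies between robot and station; origin at its underside's centre. Not part of the job.
- mug: white mug, 76 mm across, 85 mm high, beyond the station; origin at its underside's centre. Not part of the job.
- roll1: the same thing as roll1_center, origin at the centre of its underside
- roll2: the same thing as roll2_center, origin at the centre of its underside
- roll3: the same thing as roll3_center, origin at the centre of its underside
- roll4: the same thing as roll4_center, origin at the centre of its underside
- cover1: the same thing as cover1_center, origin at the centre of its underside
- cover2: the same thing as cover2_center, origin at the centre of its underside
- cover3: the same thing as cover3_center, origin at the centre of its underside

How it is judged:
By the outcome, as a careful person would: the job done as asked, in the order asked, and still so for the second after the job is handed in, with the robot touching nothing.
Of cover1, cover2, cover3 only 2 to 3 are there at a start; the rules pass over those that are not, and their reading is None.
Of roll1, roll2, roll3, roll4 only 3 to 4 are there at a start; the rules pass over those that are not, and their reading is None.
At some moment in a run one of roll1, roll2, roll3, roll4 may be knocked a few centimetres aside while the robot is not near it.
Once in a run the grip may slacken for a moment while it holds something.
It also fails if it takes over 210 s, if anything falls off the work surface, if the arm or the gripper's body presses on something with over 40 N, if the wrist force passes 120 N, or if a joint passes its speed limit or range.

## Working session

There is one attempt and no reset: what is moved stays moved. The work goes in short steps, Python scripts to look and compute and a shell command to move; the robot and the scene stay as the last step left them, time stands still between calls to the robot, and variables do not carry over. Pictures are saved under pics/ and viewed, and the job is handed in when it is done.

```bash
ls; mkdir -p pics
python3 - <<'E'
from bench import telemetry, viewer
import cv2
print(telemetry.get_state())
for n in("scene","top"):
    d=viewer.get_image(n)
    cv2.imwrite(f"pics/{n}0.png",cv2.resize(d["pixels"][:,:,::-1],None,fx=1.5,fy=1.5))
    print(n,d["K"],d["dist_coeffs"],d["xyz"],d["attitude"])
E
```

```text
pics
{'time': 0.0, 'joint_positions': array([ 1.18411711,  0.32187799, -0.0700825 ,  1.4516693 ,  0.02262244,
        1.3707956 , -0.05693083]), 'qd': array([-0.00060034,  0.00214684, -0.00155879,  0.0019816 , -0.00077328,
       -0.00064462,  0.0001496 ]), 'joint_torque': array([-1.34168960e-03, -4.91291285e+01, -4.04707426e-01, -3.12528706e+01,
       -6.38995506e-02,  4.36739030e-02,  1.82643525e-04]), 'position': array([ 0.25331793, -0.59800654,  0.22142866]), 'tool_rot': array([ 0.91014703,  1.37429883, -0.90853006]), 'ft_force': array([ 0.68562245, -0.35300736, -0.48880865]), 'torque': array([ 0.00661835,  0.00475491, -0.04723555]), 'grip_width': 0.9996923574140026}
scene [[428.80636612   0.         249.8513846 ]
 [  0.         428.80636612 194.31322924]
 [  0.           0.           1.        ]] [0.00479054 0.         0.         0.         0.        ] [0.98437496 0.69021348 0.95816864] [0.27470031 0.94562092 2.42439701]
top [[388.71959441   0.         252.3035466 ]
 [  0.         388.71959441 180.19617504]
 [  0.           0.           1.        ]] [-0.01128488  0.          0.          0.          0.        ] [0.40508522 0.01730033 0.96667783] [ 0.14301909 -0.16199907 -1.58912637]
```

View pics/scene0.png

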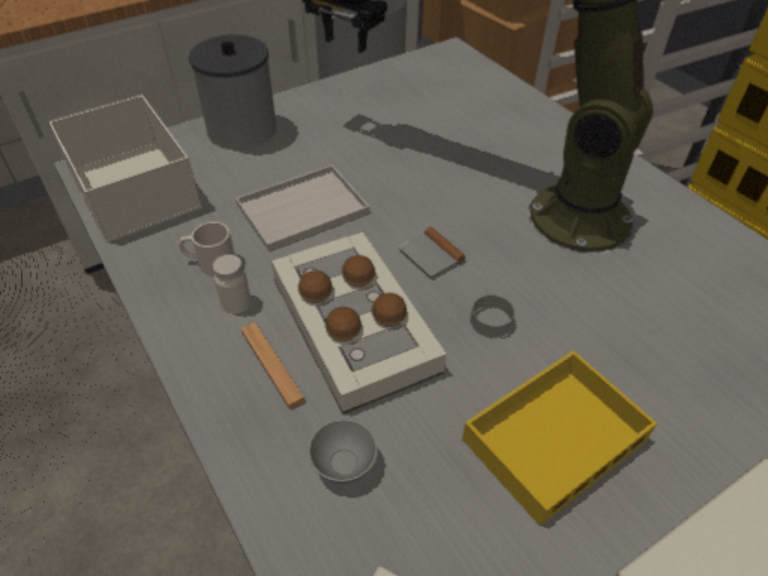

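View pics/top0.png

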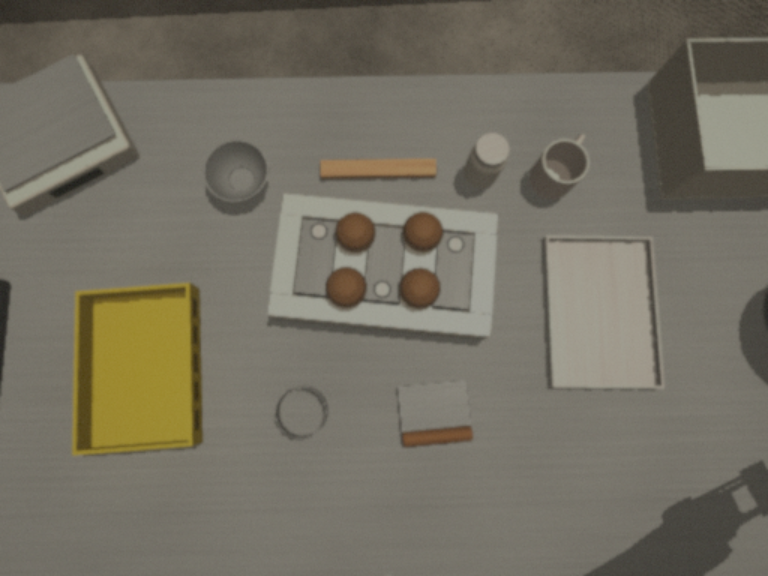

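The pictures show four rolls (top view, ×1.5: (355,231), (423,231), (346,288), (420,288)) and three covers, with marks at (319,231), (382,289) and (456,244). The tray is on the right and the crate on the left. Next I'll measure.

```bash
cat > h.py <<'E'
import numpy as np, cv2
from scipy.spatial.transform import Rotation as R
from bench import telemetry, viewer
def rays(d,px):
    u=cv2.undistortPoints(np.asarray(px,float).reshape(-1,1,2),d["K"],np.array(d["dist_coeffs"],float)).reshape(-1,2)
    c=np.c_[u[:,0],-u[:,1],-np.ones(len(u))]
    return c@R.from_rotvec(d["attitude"]).as_matrix().T
def plane(d,px,z):
    r=rays(d,px); o=np.array(d["xyz"]); return o+r*((z-o[2])/r[:,2])[:,None]
def cloud(d):
    h,w=d["z_map"].shape; v,u=np.mgrid[:h,:w]
    r=rays(d,np.c_[u.ravel(),v.ravel()]); return (np.array(d["xyz"])+r*d["z_map"].ravel()[:,None]).reshape(h,w,3)
def hsv(d): return cv2.cvtColor(d["pixels"],cv2.COLOR_RGB2HSV)
def blobs(m,amin):
    n,l,s,c=cv2.connectedComponentsWithStats(m.astype(np.uint8))
    return [(l==i,c[i],s[i]) for i in range(1,n) if s[i][4]>=amin]
def rolls(d):
    """axis xy from apex region"""
    P=cloud(d);H=hsv(d).astype(int)
    m=(H[...,0]<16)&(H[...,1]>100)&(H[...,2]<230)&(d["z_map"]>0)
    out=[]
    for b,c,s in blobs(m,150):
        Q=P[b]; 
        if Q[:,2].max()<0.03: continue
        A=np.c_[2*Q[:,:2],np.ones(len(Q))]
        # sphere fit
        A=np.c_[2*Q,np.ones(len(Q))];x=np.linalg.lstsq(A,(Q**2).sum(1),rcond=None)[0]
        (cx,cy),r=cv2.minEnclosingCircle(np.argwhere(b)[:,::-1].astype(np.float32))
        out.append((np.round(x[:3],3),np.round(np.percentile(Q[:,2],98),3),np.round([cx,cy,r],1),len(Q)))
    return out
E
python3 - <<'E'
from h import *
for n in("top","scene"):
    d=viewer.get_image(n)
    P=cloud(d)
    print(n)
    for o in rolls(d):print(*o, plane(d,[o[2][:2]],0.085).round(3))
    z=P[...,2]; print("table z",np.median(z[(abs(z)<.02)]))
    H=hsv(d).astype(int)
    m=(H[...,0]>18)&(H[...,0]<32)&(H[...,1]>150)&(d["z_map"]>0)
    Y=P[m]; print("crate floor", np.median(Y[Y[:,2]<.02][:,2]))
    for lo,hi,nm in((.045,.065,"crate rim"),):
        q=Y[(Y[:,2]>lo)&(Y[:,2]<hi)]; r=cv2.minAreaRect(q[:,:2].astype(np.float32)); print(nm,r)
    f=(abs(z-.058)<.012)&(P[...,0]>.45)&(P[...,0]<.9)&(abs(P[...,1])<.35)
    b=max(blobs(f,500),key=lambda b:b[2][4]); q=P[b[0]]
    print("station",cv2.minAreaRect(q[:,:2].astype(np.float32)),np.median(q[:,2]))
E
python3 - <<'E'
import cv2
im=cv2.imread('pics/top0.png');cv2.imwrite('pics/crop0.png',cv2.resize(im[170:410,250:680],None,fx=1.8,fy=1.8))
E
```

```text
top
[0.641 0.04  0.075] 0.107 [236.5 154.   12.2] 422 [[0.641 0.04  0.085]]
[ 0.64  -0.066  0.074] 0.106 [281.9 153.2  12.1] 423 [[ 0.641 -0.067  0.085]]
[0.554 0.055 0.074] 0.107 [230.2 191.2  12.6] 463 [[0.553 0.056 0.085]]
[ 0.55  -0.058  0.074] 0.107 [279.5 191.8  12.5] 461 [[ 0.549 -0.057  0.085]]
table z 0.0005929711654993897
crate floor 0.005984562188287246
crate rim ((0.44166550040245056, 0.38675135374069214), (0.2471703439950943, 0.180440753698349), 3.21797251701355)
station ((0.5943772196769714, -0.005529999732971191), (0.3508845865726471, 0.2009211778640747), 83.05863952636719) 0.060097326295193265
scene
[ 0.726 -1.27  -0.065] 0.191 [65.5 15.5 67.3] 2143 [[ 0.67  -1.349  0.085]]
[-1.005  0.348 -0.302] -0.124 [377.   23.5  13. ] 209 [[-0.456 -0.547  0.085]]
[-1.161  0.271 -0.128] -0.317 [373.8  54.2  12.5] 254 [[-0.262 -0.362  0.085]]
[ 0.316 -0.076 -0.006] 0.03 [296.  163.   15.6] 180 [[ 0.371 -0.022  0.085]]
[ 0.551 -0.055  0.078] 0.107 [238.6 180.1  10.4] 322 [[ 0.552 -0.052  0.085]]
[ 0.639 -0.065  0.075] 0.108 [209.7 190.4  10.8] 331 [[ 0.641 -0.061  0.085]]
[0.555 0.059 0.078] 0.107 [259.1 205.6  11.1] 366 [[0.555 0.06  0.085]]
[0.643 0.043 0.078] 0.108 [228.4 215.7  11.4] 380 [[0.643 0.046 0.085]]
table z 0.0012320996729987543
crate floor 0.00558738136185849
crate rim ((-0.08922487497329712, 0.15909063816070557), (1.4545786380767822, 0.2519645094871521), 23.54640007019043)
station ((0.5945598483085632, -0.004509434103965759), (0.35612931847572327, 0.2017863392829895), 82.87800598144531) 0.06051545831745686
```

View pics/crop0.png

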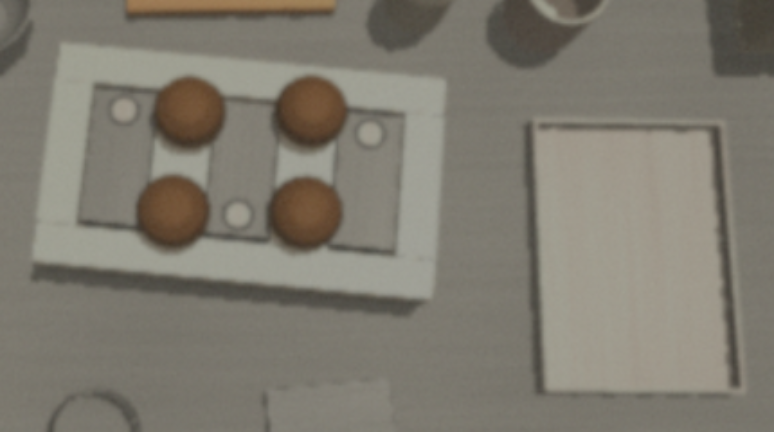

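```bash
cat >> h.py <<'E'
def axes():
    s=telemetry.get_state(); return s,R.from_rotvec(s["tool_rot"]).as_matrix()
def go(tgt, yaw=None):
    """units to move TCP to tgt (m); yaw: wanted world direction (deg, mod 180) of tool z"""
    s,M=axes(); dl=(M.T@(np.array(tgt)-s["position"]))/.04
    print("TCP",s["position"].round(4),"xdir",M[:,0].round(3),"units xyz",dl.round(2), "t",round(s["time"],2),"q7",s["joint_positions"][6].round(2))
    if yaw is not None:
        cur=np.degrees(np.arctan2(M[1,2],M[0,2])); e=(yaw-cur+90)%180-90
        print("zyaw now",cur.round(1),"twist units",(-e/5).round(2),"(neg world yaw since x down)")
E
python3 - <<'E'
from h import *
d=viewer.get_image("top");P=cloud(d);H=hsv(d).astype(int);z=P[...,2]
# tray: pixels x 365-441,y157-260 in native
m=np.zeros(z.shape,bool);m[150:265,358:446]=1
r=m&(z>.012)&(z<.03); q=P[r]; print("tray rim",cv2.minAreaRect(q[:,:2].astype(np.float32)),np.median(q[:,2]), q[:,:2].min(0),q[:,:2].max(0))
print("tray floor z",np.median(P[190:230,385:420,2]))
for c in((319,231),(382,289),(456,244)):
    c=np.array(c)/1.5; u,v=c.round().astype(int)
    g=d["pixels"].astype(int).sum(2); w=np.zeros(g.shape,bool); w[v-7:v+8,u-7:u+8]=1
    mm=w&(g>0.5*(g[w].max()+np.median(g[w])))
    cc=np.argwhere(mm).mean(0)[::-1]; print("mark",cc.round(1),mm.sum(),plane(d,[cc],.06).round(4))
for nm,(a,b,c,e) in dict(shaker=(305,345,85,125),mug=(355,395,88,130),box=(430,511,20,140)).items():
    q=P[c:e,a:b].reshape(-1,3);q=q[q[:,2]>.03];print(nm,q.min(0).round(3),q.max(0).round(3))
ang=np.radians(-7);print("st axes",np.cos(ang),np.sin(ang))
go((.6,-.06,.2),83)
print(axes()[1].round(3))
E
```

```text
tray rim ((0.51624995470047, -0.36298999190330505), (0.1816675364971161, 0.25125715136528015), 87.8301773071289) 0.01956888862646272 [ 0.39090837 -0.45740968] [ 0.64459542 -0.26879889]
tray floor z 0.0043597624169109395
mark [212.2 153.7] 46 [[0.6499 0.099  0.06  ]]
mark [254.4 192.4] 50 [[ 5.532e-01 -1.000e-04  6.000e-02]]
mark [303.3 162.3] 46 [[ 0.6238 -0.1194  0.06  ]]
shaker [ 0.405 -0.205  0.03 ] [0.789 0.017 0.967]
mug [ 0.405 -0.343  0.03 ] [0.81  0.017 0.967]
box [ 0.405 -0.689  0.03 ] [0.933 0.017 0.967]
st axes 0.992546151641322 -0.12186934340514748
TCP [ 0.2535 -0.5983  0.2221] xdir [-0.     0.001 -1.   ] units xyz [ 0.56 13.23 -9.01] t 0.25 q7 -0.06
zyaw now -67.0 twist units 5.99 (neg world yaw since x down)
[[-0.     0.921  0.39 ]
 [ 0.001  0.39  -0.921]
 [-1.    -0.    -0.001]]
```

Run:
```python
from h import *
go((.5505,-.0565,.15),83)
```

```text
TCP [ 0.2535 -0.5983  0.2221] xdir [-0.     0.001 -1.   ] units xyz [ 1.81 12.12 -9.57] t 0.25 q7 -0.06
zyaw now -67.0 twist units 5.99 (neg world yaw since x down)
```

```bash
python3 -m creep '[{"fingers":1,"x":0,"y":0.4,"z":-0.3,"twist":0.2},{"fingers":1,"x":0,"y":1.1,"z":-0.9,"twist":0.6},{"fingers":1,"x":0,"y":1.8,"z":-1.4,"twist":1.0},{"fingers":1,"x":0.1,"y":2.5,"z":-2.0,"twist":1.4},{"fingers":1,"x":0.2,"y":3.2,"z":-2.5,"twist":1.8},{"fingers":1,"x":0.3,"y":3.9,"z":-3.1,"twist":2.2},{"fingers":1,"x":0.4,"y":4.6,"z":-3.6,"twist":2.6},{"fingers":1,"x":0.5,"y":5.3,"z":-4.2,"twist":3},{"fingers":1,"x":0.6,"y":6,"z":-4.7,"twist":3.4},{"fingers":1,"x":0.7,"y":6.7,"z":-5.3,"twist":3.8},{"fingers":1,"x":0.8,"y":7.4,"z":-5.8,"twist":4.2},{"fingers":1,"x":0.9,"y":8.1,"z":-6.4,"twist":4.6},{"fingers":1,"x":1,"y":8.8,"z":-6.9,"twist":5},{"fingers":1,"x":1.1,"y":9.5,"z":-7.5,"twist":5.4},{"fingers":1,"x":1.2,"y":10.2,"z":-8,"twist":5.8},{"fingers":1,"x":1.4,"y":10.9,"z":-8.6,"twist":6},{"fingers":1,"x":1.6,"y":11.6,"z":-9.2,"twist":6},{"fingers":1,"x":1.8,"y":12.1,"z":-9.57,"twist":6},{"fingers":1,"x":1.8,"y":12.12,"z":-9.57,"twist":6},{"fingers":1,"x":1.8,"y":12.12,"z":-9.57,"twist":6}]' 15
python3 - <<'E'
from h import *
go((.5505,-.0565,.068),83)
for o in rolls(viewer.get_image("scene")):
    if o[1]>.05 and o[0][1]>-.6:print(*o)
E
```

```text
time: 1.92
position: [0.5506, -0.055, 0.1499]
tool_rot: [1.296, 1.152, -1.297]
ft_force: [-1.4, -0.7, 0.2]
grip_width: 1.003
TCP [ 0.5506 -0.055   0.1499] xdir [-0.001  0.001 -1.   ] units xyz [2.05 0.   0.04] t 1.92 q7 -1.72
zyaw now -96.8 twist units 0.04 (neg world yaw since x down)
[-1.008  0.149 -0.028] 0.366 [375.7  51.3  15.9] 282
[ 0.56  -0.037  0.11 ] 0.107 [238.6 180.1  10.4] 296
[ 0.641 -0.063  0.079] 0.107 [209.5 190.4  10.6] 333
[0.555 0.059 0.078] 0.107 [259.  206.   11.2] 363
[0.642 0.043 0.078] 0.107 [228.3 215.5  11.2] 383
```

```bash
python3 -m creep '[{"fingers":1,"x":0.5,"y":0,"z":0.04},{"fingers":1,"x":1.1,"y":0,"z":0.04},{"fingers":1,"x":1.6,"y":0,"z":0.04},{"fingers":1,"x":1.9,"y":0,"z":0.04},{"fingers":1,"x":2.05,"y":0,"z":0.04},{"fingers":1,"x":2.05,"y":0,"z":0.04},{"fingers":0.6,"x":2.05,"y":0,"z":0.04},{"fingers":0.6,"x":2.05,"y":0,"z":0.04},{"fingers":0.6,"x":2.05,"y":0,"z":0.04},{"fingers":0.6,"x":2.05,"y":0,"z":0.04},{"fingers":0.6,"x":2.05,"y":0,"z":0.04},{"fingers":0.6,"x":2.05,"y":0,"z":0.04}]' 15
python3 - <<'E'
from h import *
d=viewer.get_image("scene");cv2.imwrite("pics/g1.png",cv2.resize(d["pixels"][120:280,140:340,::-1],None,fx=3,fy=3))
print(telemetry.get_state()["grip_width"]*87)
E
```

```text
86.71826529062612$[0]: bad value
```

View pics/g1.png

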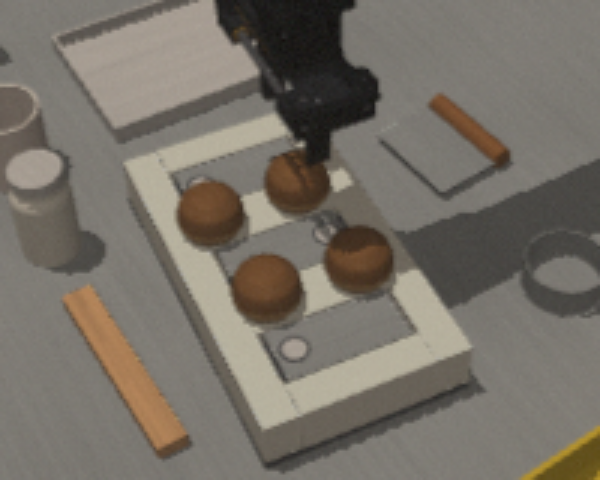

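The call was refused, probably because I left out "twist", and the arm still hovers over the near-right roll. I'll send it again with all fields.

```bash
python3 -m creep '[{"fingers":1,"x":0.5,"y":0,"z":0.04,"twist":0},{"fingers":1,"x":1.1,"y":0,"z":0.04,"twist":0},{"fingers":1,"x":1.6,"y":0,"z":0.04,"twist":0},{"fingers":1,"x":1.9,"y":0,"z":0.04,"twist":0},{"fingers":1,"x":2.05,"y":0,"z":0.04,"twist":0},{"fingers":1,"x":2.05,"y":0,"z":0.04,"twist":0},{"fingers":0.6,"x":2.05,"y":0,"z":0.04,"twist":0},{"fingers":0.6,"x":2.05,"y":0,"z":0.04,"twist":0},{"fingers":0.6,"x":2.05,"y":0,"z":0.04,"twist":0},{"fingers":0.6,"x":2.05,"y":0,"z":0.04,"twist":0},{"fingers":0.6,"x":2.05,"y":0,"z":0.04,"twist":0},{"fingers":0.6,"x":2.05,"y":0,"z":0.04,"twist":0}]' 15
python3 - <<'E'
from h import *
d=viewer.get_image("scene");cv2.imwrite("pics/g2.png",cv2.resize(d["pixels"][120:280,140:340,::-1],None,fx=3,fy=3))
print(telemetry.get_state()["grip_width"]*87)
E
```

```text
time: 3.02
position: [0.551, -0.0585, 0.0693]
tool_rot: [1.299, 1.147, -1.298]
ft_force: [-0.4, -0.4, 2.9]
grip_width: 0.717
62.07840582063731
```

View pics/g2.png

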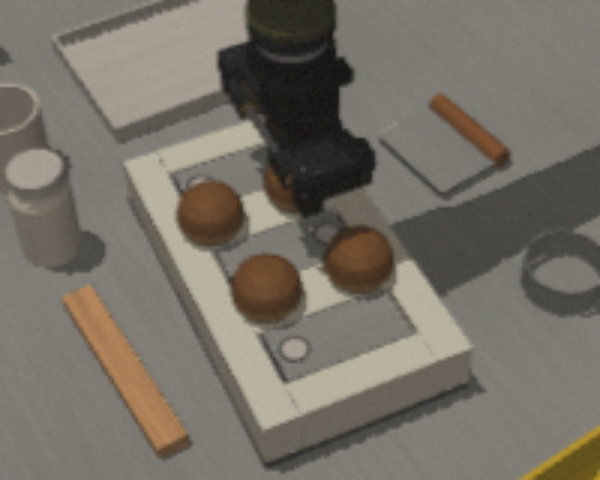

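Run:
```python
from h import *
go((.551,-.0585,.15))
go((.576,-.403,.15),-2)
go((.576,-.403,.0145),-2)
```

```text
TCP [ 0.551  -0.0585  0.0693] xdir [ 0.001 -0.    -1.   ] units xyz [-2.02  0.    0.  ] t 3.07 q7 -1.76
TCP [ 0.551  -0.0585  0.0693] xdir [ 0.001 -0.    -1.   ] units xyz [-2.01  1.68  8.47] t 3.07 q7 -1.76
zyaw now -97.0 twist units 16.99 (neg world yaw since x down)
TCP [ 0.551  -0.0585  0.0693] xdir [ 0.001 -0.    -1.   ] units xyz [1.37 1.67 8.47] t 3.07 q7 -1.76
zyaw now -97.0 twist units 16.99 (neg world yaw since x down)
```

```bash
python3 -m creep '[{"fingers":0.6,"x":-0.4,"y":0,"z":0,"twist":0},{"fingers":0.6,"x":-1,"y":0,"z":0,"twist":0},{"fingers":0.6,"x":-1.6,"y":0.1,"z":0.3,"twist":0},{"fingers":0.6,"x":-2,"y":0.2,"z":0.8,"twist":-1},{"fingers":0.6,"x":-2,"y":0.3,"z":1.4,"twist":-2.2},{"fingers":0.6,"x":-2,"y":0.4,"z":2,"twist":-3.4},{"fingers":0.6,"x":-2,"y":0.5,"z":2.6,"twist":-4.6},{"fingers":0.6,"x":-2,"y":0.6,"z":3.2,"twist":-5.8},{"fingers":0.6,"x":-2,"y":0.7,"z":3.8,"twist":-7},{"fingers":0.6,"x":-2,"y":0.8,"z":4.4,"twist":-8.2},{"fingers":0.6,"x":-2,"y":0.9,"z":5,"twist":-9.4},{"fingers":0.6,"x":-2,"y":1,"z":5.6,"twist":-10.6},{"fingers":0.6,"x":-2,"y":1.2,"z":6.2,"twist":-11.8},{"fingers":0.6,"x":-2,"y":1.3,"z":6.8,"twist":-13},{"fingers":0.6,"x":-2,"y":1.4,"z":7.4,"twist":-14.2},{"fingers":0.6,"x":-2,"y":1.5,"z":8,"twist":-15.4},{"fingers":0.6,"x":-2,"y":1.67,"z":8.35,"twist":-16.6},{"fingers":0.6,"x":-2,"y":1.67,"z":8.45,"twist":-17.8},{"fingers":0.6,"x":-2,"y":1.67,"z":8.45,"twist":-19},{"fingers":0.6,"x":-2,"y":1.67,"z":8.45,"twist":-19}]'
python3 - <<'E'
from h import *
d=viewer.get_image("scene");cv2.imwrite("pics/g3.png",cv2.resize(d["pixels"][80:280,100:360,::-1],None,fx=3,fy=3))
go((.576,-.403,.0145),-2)
E
```

```text
time: 4.73
position: [0.5748, -0.4027, 0.1476]
tool_rot: [0.028, 1.572, -0.026]
ft_force: [-0.3, 0.1, -0.6]
grip_width: 0.715
TCP [ 0.575  -0.4021  0.1478] xdir [-0.001  0.001 -1.   ] units xyz [ 3.33 -0.03  0.03] t 4.78 q7 0.36
zyaw now -2.2 twist units -0.03 (neg world yaw since x down)
```

View pics/g3.png

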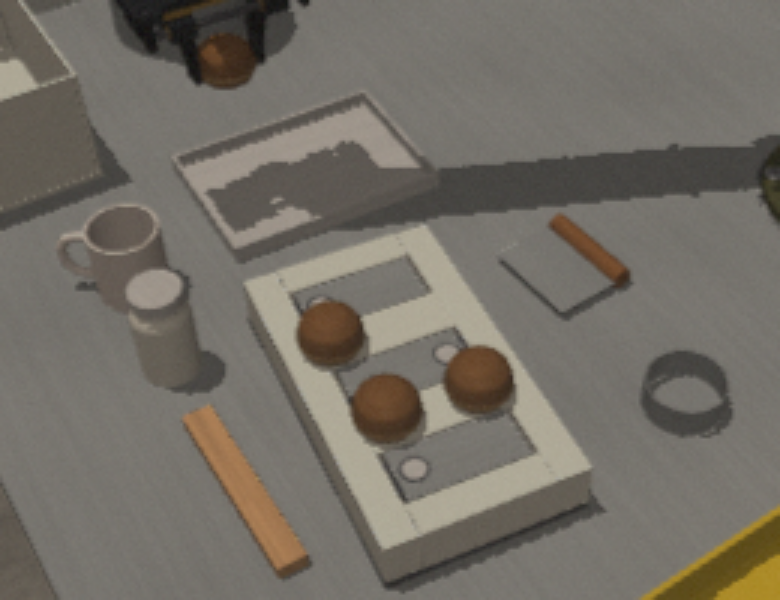

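The roll is in the jaws at about (225,60) above the tray. Lower and release.

```bash
python3 -m creep '[{"fingers":0.6,"x":0.6,"y":0,"z":0,"twist":0},{"fingers":0.6,"x":1.3,"y":0,"z":0,"twist":0},{"fingers":0.6,"x":2,"y":0,"z":0,"twist":0},{"fingers":0.6,"x":2.6,"y":0,"z":0,"twist":0},{"fingers":0.6,"x":3,"y":0,"z":0,"twist":0},{"fingers":0.6,"x":3.2,"y":0,"z":0,"twist":0},{"fingers":0.6,"x":3.3,"y":0,"z":0,"twist":0},{"fingers":0.6,"x":3.3,"y":0,"z":0,"twist":0},{"fingers":0.9,"x":3.3,"y":0,"z":0,"twist":0},{"fingers":0.9,"x":3.3,"y":0,"z":0,"twist":0},{"fingers":0.9,"x":3.3,"y":0,"z":0,"twist":0},{"fingers":0.9,"x":2.8,"y":0,"z":0,"twist":0},{"fingers":0.9,"x":2,"y":0,"z":0,"twist":0},{"fingers":0.9,"x":1.1,"y":0,"z":0,"twist":0},{"fingers":0.9,"x":0.2,"y":0,"z":0,"twist":0},{"fingers":1,"x":0,"y":0,"z":0,"twist":0}]'
python3 - <<'E'
from h import *
for n in ("scene","top"):
  d=viewer.get_image(n)
  for o in rolls(d):
    if .045<o[1]<.12 and o[0][0]>.3:print(n,*o)
go((.64,-.065,.15),83)
E
```

```text
time: 6.12
position: [0.5789, -0.4037, 0.1573]
tool_rot: [0.023, 1.56, -0.033]
ft_force: [1.0, -0.6, 0.7]
grip_width: 0.922
scene [ 0.578 -0.4    0.026] 0.052 [179.4 132.4   8.7] 217
scene [ 0.641 -0.063  0.079] 0.107 [209.8 190.3  10.8] 330
scene [0.555 0.058 0.078] 0.108 [259.1 205.6  11.1] 355
scene [0.643 0.043 0.079] 0.107 [228.2 215.6  11.3] 378
top [0.641 0.04  0.075] 0.107 [236.5 154.   12.2] 421
top [ 0.639 -0.067  0.075] 0.107 [281.9 153.5  12.1] 421
top [ 0.576 -0.404  0.021] 0.051 [417.1 181.7  12.5] 421
top [0.554 0.056 0.073] 0.107 [230.  190.9  12.4] 455
TCP [ 0.5774 -0.4032  0.1532] xdir [ 0.006 -0.005 -1.   ] units xyz [0.05 8.5  1.26] t 6.22 q7 0.36
zyaw now -2.1 twist units -17.01 (neg world yaw since x down)
```

```bash
python3 -m creep '[{"fingers":1,"x":0,"y":0.4,"z":0.1,"twist":1},{"fingers":1,"x":0,"y":1.1,"z":0.2,"twist":2.2},{"fingers":1,"x":0,"y":1.8,"z":0.3,"twist":3.4},{"fingers":1,"x":0,"y":2.5,"z":0.4,"twist":4.6},{"fingers":1,"x":0,"y":3.2,"z":0.5,"twist":5.8},{"fingers":1,"x":0,"y":3.9,"z":0.6,"twist":7},{"fingers":1,"x":0,"y":4.6,"z":0.7,"twist":8.2},{"fingers":1,"x":0,"y":5.3,"z":0.8,"twist":9.4},{"fingers":1,"x":0,"y":6,"z":0.9,"twist":10.6},{"fingers":1,"x":0,"y":6.6,"z":1,"twist":11.8},{"fingers":1,"x":0,"y":7.2,"z":1.1,"twist":13},{"fingers":1,"x":0,"y":7.7,"z":1.2,"twist":14.2},{"fingers":1,"x":0,"y":8.1,"z":1.3,"twist":15.4},{"fingers":1,"x":0,"y":8.4,"z":1.32,"twist":16.6},{"fingers":1,"x":0,"y":8.47,"z":1.32,"twist":17.8},{"fingers":1,"x":0,"y":8.47,"z":1.32,"twist":19},{"fingers":1,"x":0,"y":8.47,"z":1.32,"twist":19},{"fingers":1,"x":0,"y":8.47,"z":1.32,"twist":19},{"fingers":1,"x":0,"y":8.47,"z":1.32,"twist":19}]'
python3 - <<'E'
from h import *
for n in ("scene",):
  d=viewer.get_image(n)
  for o in rolls(d):
    if .045<o[1]<.12 and o[0][0]>.3:print(n,*o)
go((.64,-.065,.068),83)
E
```

```text
time: 7.8
position: [0.6395, -0.0658, 0.1476]
tool_rot: [1.297, 1.151, -1.299]
ft_force: [-0.6, -0.1, -0.8]
grip_width: 1.002
scene [ 0.648 -0.043  0.112] 0.108 [209.8 190.3  10.8] 300
scene [0.555 0.059 0.079] 0.107 [259.5 206.   11. ] 347
scene [0.642 0.043 0.079] 0.108 [228.3 215.9  11.5] 372
TCP [ 0.6397 -0.0658  0.1478] xdir [-0.001 -0.    -1.   ] units xyz [ 2.    0.01 -0.02] t 7.85 q7 -1.74
zyaw now -97.0 twist units 0.01 (neg world yaw since x down)
```

```bash
python3 -m creep '[{"fingers":1,"x":0.5,"y":0,"z":0,"twist":0},{"fingers":1,"x":1.1,"y":0,"z":0,"twist":0},{"fingers":1,"x":1.6,"y":0,"z":0,"twist":0},{"fingers":1,"x":1.9,"y":0,"z":0,"twist":0},{"fingers":1,"x":2,"y":0,"z":0,"twist":0},{"fingers":1,"x":2,"y":0,"z":0,"twist":0},{"fingers":0.6,"x":2,"y":0,"z":0,"twist":0},{"fingers":0.6,"x":2,"y":0,"z":0,"twist":0},{"fingers":0.6,"x":2,"y":0,"z":0,"twist":0},{"fingers":0.6,"x":2,"y":0,"z":0,"twist":0},{"fingers":0.6,"x":2,"y":0,"z":0,"twist":0},{"fingers":0.6,"x":2,"y":0,"z":0,"twist":0},{"fingers":0.6,"x":1.5,"y":0,"z":0,"twist":0},{"fingers":0.6,"x":0.9,"y":0,"z":0,"twist":0},{"fingers":0.6,"x":0.3,"y":0,"z":0,"twist":0},{"fingers":0.6,"x":0,"y":0,"z":0,"twist":0},{"fingers":0.6,"x":0,"y":0,"z":0,"twist":0}]' 15
python3 - <<'E'
from h import *
go((.456,-.403,.148),-2)
E
```

```text
time: 9.27
position: [0.6422, -0.0654, 0.1521]
tool_rot: [1.302, 1.144, -1.295]
ft_force: [-0.4, 0.1, -0.3]
grip_width: 0.717
TCP [ 0.6422 -0.0654  0.1521] xdir [ 0.006 -0.001 -1.   ] units xyz [ 0.08 -3.59  8.95] t 9.27 q7 -1.75
zyaw now -97.0 twist units 16.99 (neg world yaw since x down)
```

```bash
python3 -m creep '[{"fingers":0.6,"x":0,"y":-0.2,"z":0.4,"twist":-0.8},{"fingers":0.6,"x":0,"y":-0.4,"z":1,"twist":-2},{"fingers":0.6,"x":0,"y":-0.6,"z":1.6,"twist":-3.2},{"fingers":0.6,"x":0,"y":-0.9,"z":2.2,"twist":-4.4},{"fingers":0.6,"x":0,"y":-1.1,"z":2.8,"twist":-5.6},{"fingers":0.6,"x":0,"y":-1.3,"z":3.4,"twist":-6.8},{"fingers":0.6,"x":0,"y":-1.6,"z":4,"twist":-8},{"fingers":0.6,"x":0,"y":-1.8,"z":4.6,"twist":-9.2},{"fingers":0.6,"x":0,"y":-2.1,"z":5.2,"twist":-10.4},{"fingers":0.6,"x":0,"y":-2.3,"z":5.8,"twist":-11.6},{"fingers":0.6,"x":0,"y":-2.5,"z":6.4,"twist":-12.8},{"fingers":0.6,"x":0,"y":-2.8,"z":7,"twist":-14},{"fingers":0.6,"x":0,"y":-3,"z":7.6,"twist":-15.2},{"fingers":0.6,"x":0,"y":-3.2,"z":8.2,"twist":-16.4},{"fingers":0.6,"x":0,"y":-3.4,"z":8.6,"twist":-17.6},{"fingers":0.6,"x":0,"y":-3.54,"z":8.9,"twist":-18.6},{"fingers":0.6,"x":0,"y":-3.54,"z":8.92,"twist":-19},{"fingers":0.6,"x":0,"y":-3.54,"z":8.92,"twist":-19},{"fingers":0.6,"x":0,"y":-3.54,"z":8.92,"twist":-19}]'
python3 - <<'E'
from h import *
go((.456,-.403,.0145),-2)
d=viewer.get_image("scene");cv2.imwrite("pics/g4.png",cv2.resize(d["pixels"][:280,100:360,::-1],None,fx=2,fy=2))
E
```

```text
time: 10.85
position: [0.4554, -0.4015, 0.1471]
tool_rot: [0.03, 1.572, -0.028]
ft_force: [-0.2, -0.8, -0.8]
grip_width: 0.723
TCP [ 0.4554 -0.4015  0.1471] xdir [-0.001  0.002 -1.   ] units xyz [ 3.32 -0.04  0.02] t 10.85 q7 0.53
zyaw now -2.1 twist units -0.02 (neg world yaw since x down)
```

View pics/g4.png

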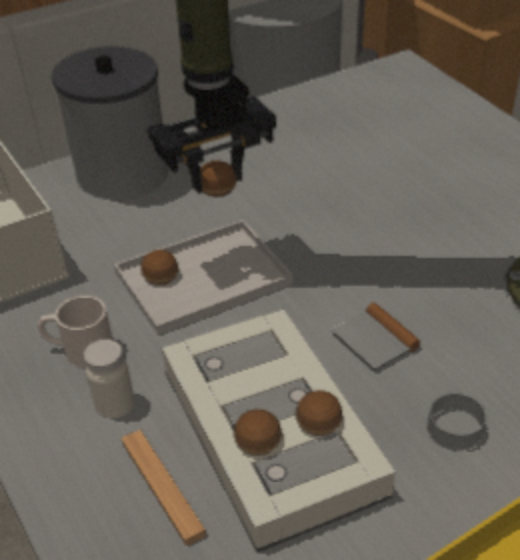

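The second roll is held over the tray at (218,178). Lower and release.

```bash
python3 -m creep '[{"fingers":0.6,"x":0.6,"y":0,"z":0,"twist":0},{"fingers":0.6,"x":1.3,"y":0,"z":0,"twist":0},{"fingers":0.6,"x":2,"y":0,"z":0,"twist":0},{"fingers":0.6,"x":2.6,"y":0,"z":0,"twist":0},{"fingers":0.6,"x":3,"y":0,"z":0,"twist":0},{"fingers":0.6,"x":3.2,"y":0,"z":0,"twist":0},{"fingers":0.6,"x":3.3,"y":0,"z":0,"twist":0},{"fingers":0.6,"x":3.3,"y":0,"z":0,"twist":0},{"fingers":0.9,"x":3.3,"y":0,"z":0,"twist":0},{"fingers":0.9,"x":3.3,"y":0,"z":0,"twist":0},{"fingers":0.9,"x":3.3,"y":0,"z":0,"twist":0},{"fingers":0.9,"x":2.8,"y":0,"z":0,"twist":0},{"fingers":0.9,"x":2,"y":0,"z":0,"twist":0},{"fingers":0.9,"x":1.1,"y":0,"z":0,"twist":0},{"fingers":0.9,"x":0.2,"y":0,"z":0,"twist":0},{"fingers":1,"x":0,"y":0,"z":0,"twist":0},{"fingers":1,"x":0,"y":0,"z":0,"twist":0}]'
python3 - <<'E'
from h import *
for n in ("scene","top"):
  d=viewer.get_image(n)
  for o in rolls(d):
    if .045<o[1]<.12 and o[0][0]>.3:print(n,*o)
go((.555,.0575,.148),83)
E
```

```text
time: 12.32
position: [0.4581, -0.404, 0.1535]
tool_rot: [0.023, 1.564, -0.033]
ft_force: [0.1, -0.6, 0.4]
grip_width: 0.966
scene [ 0.459 -0.399  0.025] 0.053 [209.9 121.2   8.5] 211
scene [ 0.578 -0.399  0.026] 0.051 [179.4 132.6   8.8] 222
scene [0.555 0.058 0.078] 0.107 [259.  205.6  11.1] 361
scene [0.642 0.043 0.078] 0.107 [228.2 215.4  11.3] 380
top [0.641 0.04  0.074] 0.107 [236.5 154.5  12.3] 425
top [ 0.576 -0.403  0.022] 0.051 [417.  181.5  12.5] 415
top [0.554 0.056 0.075] 0.107 [230.2 190.7  12.3] 459
top [ 0.457 -0.403  0.018] 0.051 [422.5 229.5  13. ] 420
TCP [ 0.4557 -0.4022  0.1485] xdir [ 0.    -0.001 -1.   ] units xyz [1.000e-02 1.157e+01 2.070e+00] t 12.42 q7 0.53
zyaw now -2.0 twist units -17.01 (neg world yaw since x down)
```

```bash
python3 -m creep '[{"fingers":1,"x":0,"y":0.5,"z":0.1,"twist":1},{"fingers":1,"x":0,"y":1.3,"z":0.3,"twist":2.2},{"fingers":1,"x":0,"y":2.1,"z":0.4,"twist":3.4},{"fingers":1,"x":0,"y":2.9,"z":0.5,"twist":4.6},{"fingers":1,"x":0,"y":3.7,"z":0.7,"twist":5.8},{"fingers":1,"x":0,"y":4.5,"z":0.8,"twist":7},{"fingers":1,"x":0,"y":5.3,"z":1,"twist":8.2},{"fingers":1,"x":0,"y":6.1,"z":1.1,"twist":9.4},{"fingers":1,"x":0,"y":6.9,"z":1.2,"twist":10.6},{"fingers":1,"x":0,"y":7.7,"z":1.4,"twist":11.8},{"fingers":1,"x":0,"y":8.5,"z":1.5,"twist":13},{"fingers":1,"x":0,"y":9.3,"z":1.7,"twist":14.2},{"fingers":1,"x":0,"y":10.1,"z":1.8,"twist":15.4},{"fingers":1,"x":0,"y":10.8,"z":1.9,"twist":16.6},{"fingers":1,"x":0,"y":11.3,"z":2,"twist":17.8},{"fingers":1,"x":0,"y":11.53,"z":2.07,"twist":19},{"fingers":1,"x":0,"y":11.53,"z":2.07,"twist":19},{"fingers":1,"x":0,"y":11.53,"z":2.07,"twist":19},{"fingers":1,"x":0,"y":11.53,"z":2.07,"twist":19}]'
python3 - <<'E'
from h import *
for n in ("scene",):
  d=viewer.get_image(n)
  for o in rolls(d):
    if .045<o[1]<.12 and o[0][0]>.3:print(n,*o)
go((.5545,.057,.068),83)
E
```

```text
time: 14.0
position: [0.5541, 0.0543, 0.1472]
tool_rot: [1.296, 1.15, -1.301]
ft_force: [-0.5, 0.0, 0.8]
grip_width: 1.003
scene [ 0.459 -0.399  0.026] 0.052 [210.1 121.8   8.5] 206
scene [ 0.578 -0.4    0.025] 0.052 [179.3 132.8   8.8] 225
scene [0.571 0.085 0.13 ] 0.108 [259.  206.   11.2] 334
scene [0.642 0.043 0.078] 0.107 [228.2 215.5  11.3] 381
TCP [0.5543 0.054  0.1475] xdir [-0.002 -0.001 -1.   ] units xyz [ 1.99 -0.   -0.08] t 14.05 q7 -1.95
zyaw now -97.0 twist units -0.01 (neg world yaw since x down)
```

```bash
python3 -m creep '[{"fingers":1,"x":0.5,"y":0,"z":-0.07,"twist":0},{"fingers":1,"x":1.1,"y":0,"z":-0.07,"twist":0},{"fingers":1,"x":1.6,"y":0,"z":-0.07,"twist":0},{"fingers":1,"x":1.9,"y":0,"z":-0.07,"twist":0},{"fingers":1,"x":2,"y":0,"z":-0.07,"twist":0},{"fingers":1,"x":2,"y":0,"z":-0.07,"twist":0},{"fingers":0.6,"x":2,"y":0,"z":-0.07,"twist":0},{"fingers":0.6,"x":2,"y":0,"z":-0.07,"twist":0},{"fingers":0.6,"x":2,"y":0,"z":-0.07,"twist":0},{"fingers":0.6,"x":2,"y":0,"z":-0.07,"twist":0},{"fingers":0.6,"x":2,"y":0,"z":-0.07,"twist":0},{"fingers":0.6,"x":2,"y":0,"z":-0.07,"twist":0},{"fingers":0.6,"x":1.5,"y":0,"z":-0.07,"twist":0},{"fingers":0.6,"x":0.9,"y":0,"z":-0.07,"twist":0},{"fingers":0.6,"x":0.3,"y":0,"z":-0.07,"twist":0},{"fingers":0.6,"x":0,"y":0,"z":0,"twist":0},{"fingers":0.6,"x":0,"y":0,"z":0,"twist":0}]' 15
python3 - <<'E'
from h import *
go((.576,-.323,.148),-2)
E
```

```text
time: 15.47
position: [0.557, 0.0555, 0.1515]
tool_rot: [1.302, 1.144, -1.295]
ft_force: [-0.1, 0.8, 0.5]
grip_width: 0.721
TCP [0.557  0.0555 0.1515] xdir [ 0.006 -0.001 -1.   ] units xyz [0.09 1.63 9.33] t 15.47 q7 -1.95
zyaw now -97.1 twist units 16.99 (neg world yaw since x down)
```

```bash
python3 -m creep '[{"fingers":0.6,"x":0,"y":0,"z":0.4,"twist":-0.8},{"fingers":0.6,"x":0,"y":0.1,"z":1,"twist":-2},{"fingers":0.6,"x":0,"y":0.2,"z":1.6,"twist":-3.2},{"fingers":0.6,"x":0,"y":0.3,"z":2.2,"twist":-4.4},{"fingers":0.6,"x":0,"y":0.4,"z":2.9,"twist":-5.6},{"fingers":0.6,"x":0,"y":0.5,"z":3.6,"twist":-6.8},{"fingers":0.6,"x":0,"y":0.6,"z":4.3,"twist":-8},{"fingers":0.6,"x":0,"y":0.7,"z":5,"twist":-9.2},{"fingers":0.6,"x":0,"y":0.9,"z":5.7,"twist":-10.4},{"fingers":0.6,"x":0,"y":1,"z":6.4,"twist":-11.6},{"fingers":0.6,"x":0,"y":1.1,"z":7,"twist":-12.8},{"fingers":0.6,"x":0,"y":1.3,"z":7.6,"twist":-14},{"fingers":0.6,"x":0,"y":1.4,"z":8.2,"twist":-15.2},{"fingers":0.6,"x":0,"y":1.5,"z":8.7,"twist":-16.4},{"fingers":0.6,"x":0,"y":1.6,"z":9.1,"twist":-17.6},{"fingers":0.6,"x":0,"y":1.69,"z":9.3,"twist":-18.6},{"fingers":0.6,"x":0,"y":1.69,"z":9.3,"twist":-19},{"fingers":0.6,"x":0,"y":1.69,"z":9.3,"twist":-19},{"fingers":0.6,"x":0,"y":1.69,"z":9.3,"twist":-19}]'
python3 - <<'E'
from h import *
go((.576,-.323,.0145),-2)
d=viewer.get_image("scene");cv2.imwrite("pics/g5.png",cv2.resize(d["pixels"][:280,100:360,::-1],None,fx=2,fy=2))
E
```

```text
time: 17.05
position: [0.5758, -0.3212, 0.1468]
tool_rot: [0.03, 1.573, -0.028]
ft_force: [0.2, 1.0, -1.3]
grip_width: 0.721
TCP [ 0.5758 -0.3212  0.1468] xdir [-0.002  0.002 -1.   ] units xyz [ 3.31 -0.05  0.01] t 17.05 q7 0.25
zyaw now -2.1 twist units -0.02 (neg world yaw since x down)
```

View pics/g5.png

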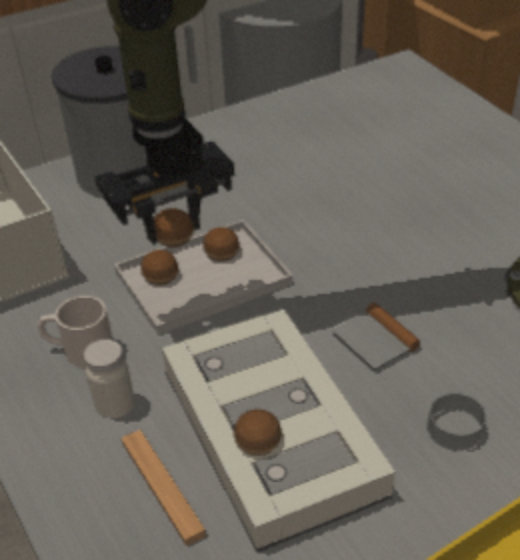

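Third roll is held at (173,228). Lower and release.

```bash
python3 -m creep '[{"fingers":0.6,"x":0.6,"y":0,"z":0,"twist":0},{"fingers":0.6,"x":1.3,"y":0,"z":0,"twist":0},{"fingers":0.6,"x":2,"y":0,"z":0,"twist":0},{"fingers":0.6,"x":2.6,"y":0,"z":0,"twist":0},{"fingers":0.6,"x":3,"y":0,"z":0,"twist":0},{"fingers":0.6,"x":3.2,"y":0,"z":0,"twist":0},{"fingers":0.6,"x":3.3,"y":0,"z":0,"twist":0},{"fingers":0.6,"x":3.3,"y":0,"z":0,"twist":0},{"fingers":0.9,"x":3.3,"y":0,"z":0,"twist":0},{"fingers":0.9,"x":3.3,"y":0,"z":0,"twist":0},{"fingers":0.9,"x":3.3,"y":0,"z":0,"twist":0},{"fingers":0.9,"x":2.8,"y":0,"z":0,"twist":0},{"fingers":0.9,"x":2,"y":0,"z":0,"twist":0},{"fingers":0.9,"x":1.1,"y":0,"z":0,"twist":0},{"fingers":0.9,"x":0.2,"y":0,"z":0,"twist":0},{"fingers":1,"x":0,"y":0,"z":0,"twist":0},{"fingers":1,"x":0,"y":0,"z":0,"twist":0},{"fingers":1,"x":0,"y":0,"z":0,"twist":0}]'
python3 - <<'E'
from h import *
for n in ("scene","top"):
  d=viewer.get_image(n)
  for o in rolls(d):
    if .045<o[1]<.12 and o[0][0]>.3:print(n,*o)
go((.6415,.041,.148),83)
E
```

```text
time: 18.6
position: [0.5767, -0.3219, 0.1492]
tool_rot: [0.027, 1.57, -0.029]
ft_force: [0.7, 0.1, -0.4]
grip_width: 0.983
scene [ 0.46  -0.399  0.026] 0.052 [210.1 121.8   8.5] 213
scene [ 0.579 -0.35   0.032] 0.051 [184.5 139.5  17. ] 458
scene [0.643 0.043 0.078] 0.107 [228.2 215.4  11.2] 382
top [0.641 0.04  0.075] 0.107 [236.4 153.9  12. ] 418
top [ 0.577 -0.325  0.02 ] 0.051 [384.9 181.3  12.1] 396
top [ 0.457 -0.403  0.02 ] 0.051 [422.5 229.1  13.1] 460
TCP [ 0.5754 -0.3214  0.1467] xdir [-0.003  0.001 -1.   ] units xyz [-0.03  9.11  1.33] t 18.7 q7 0.25
zyaw now -2.0 twist units -17.01 (neg world yaw since x down)
```

```bash
python3 -m creep '[{"fingers":1,"x":0,"y":0.4,"z":0.1,"twist":1},{"fingers":1,"x":0,"y":1.1,"z":0.2,"twist":2.2},{"fingers":1,"x":0,"y":1.8,"z":0.3,"twist":3.4},{"fingers":1,"x":0,"y":2.5,"z":0.4,"twist":4.6},{"fingers":1,"x":0,"y":3.2,"z":0.5,"twist":5.8},{"fingers":1,"x":0,"y":3.9,"z":0.6,"twist":7},{"fingers":1,"x":0,"y":4.6,"z":0.7,"twist":8.2},{"fingers":1,"x":0,"y":5.3,"z":0.8,"twist":9.4},{"fingers":1,"x":0,"y":6,"z":0.9,"twist":10.6},{"fingers":1,"x":0,"y":6.7,"z":1,"twist":11.8},{"fingers":1,"x":0,"y":7.4,"z":1.1,"twist":13},{"fingers":1,"x":0,"y":8.1,"z":1.2,"twist":14.2},{"fingers":1,"x":0,"y":8.6,"z":1.3,"twist":15.4},{"fingers":1,"x":0,"y":9,"z":1.33,"twist":16.6},{"fingers":1,"x":0,"y":9.1,"z":1.33,"twist":17.8},{"fingers":1,"x":0,"y":9.1,"z":1.33,"twist":19},{"fingers":1,"x":0,"y":9.1,"z":1.33,"twist":19},{"fingers":1,"x":0,"y":9.1,"z":1.33,"twist":19},{"fingers":1,"x":0,"y":9.1,"z":1.33,"twist":19}]'
python3 - <<'E'
from h import *
for n in ("scene",):
  d=viewer.get_image(n)
  for o in rolls(d):
    if .045<o[1]<.12 and o[0][0]>.3:print(n,*o)
go((.6415,.041,.068),83)
E
```

```text
time: 20.28
position: [0.642, 0.0396, 0.1473]
tool_rot: [1.296, 1.151, -1.299]
ft_force: [-0.2, -0.1, -0.0]
grip_width: 1.002
scene [ 0.581 -0.35   0.034] 0.052 [184. 140.  17.] 453
TCP [0.6422 0.0396 0.1476] xdir [-0.001 -0.    -1.   ] units xyz [ 1.99 -0.02 -0.03] t 20.33 q7 -1.93
zyaw now -97.0 twist units 0.01 (neg world yaw since x down)
```

Run:
```python
from h import *
d=viewer.get_image("scene");cv2.imwrite("pics/g6.png",cv2.resize(d["pixels"][:280,100:360,::-1],None,fx=2,fy=2))
for o in rolls(d): print(*o)
d=viewer.get_image("top");cv2.imwrite("pics/g6t.png",cv2.resize(d["pixels"][...,::-1],None,fx=1.2,fy=1.2))
```

```text
[ 0.727 -1.274 -0.091] 0.191 [65.5 15.5 67.3] 2145
[-0.244 -0.631  0.006] -0.025 [334.7  22.9  38.8] 1806
[-0.983  0.21  -0.087] 0.364 [371.   53.5  11.2] 201
[ 0.581 -0.35   0.033] 0.052 [184. 140.  17.] 446
[ 0.319 -0.076 -0.006] 0.029 [296.  163.   15.6] 178
[0.662 0.076 0.136] 0.138 [228.3 215.8  11.5] 315
```

View pics/g6.png

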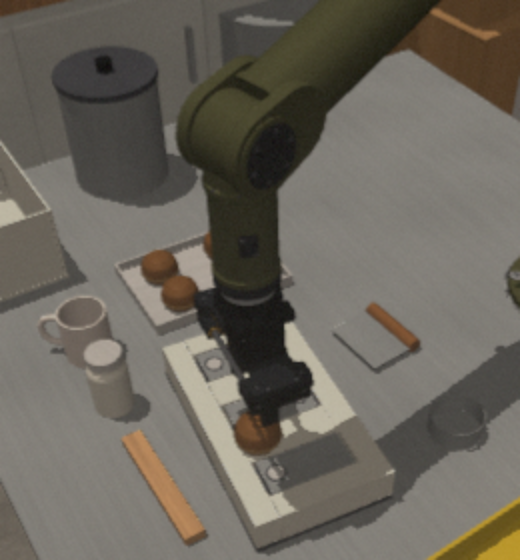

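View pics/g6t.png

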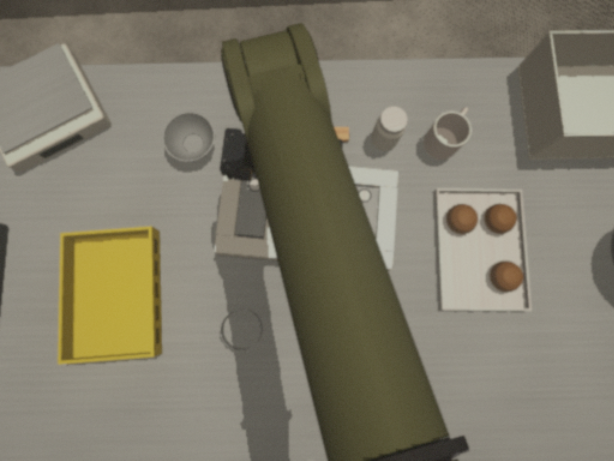

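The fourth roll is still at its place ((258,432) in the crop) under the jaws, and three rolls are in the tray. Grasp it.

```bash
python3 -m creep '[{"fingers":1,"x":0.5,"y":0,"z":-0.03,"twist":0},{"fingers":1,"x":1.1,"y":0,"z":-0.03,"twist":0},{"fingers":1,"x":1.6,"y":0,"z":-0.03,"twist":0},{"fingers":1,"x":1.9,"y":0,"z":-0.03,"twist":0},{"fingers":1,"x":2,"y":0,"z":-0.03,"twist":0},{"fingers":1,"x":2,"y":0,"z":-0.03,"twist":0},{"fingers":0.6,"x":2,"y":0,"z":-0.03,"twist":0},{"fingers":0.6,"x":2,"y":0,"z":-0.03,"twist":0},{"fingers":0.6,"x":2,"y":0,"z":-0.03,"twist":0},{"fingers":0.6,"x":2,"y":0,"z":-0.03,"twist":0},{"fingers":0.6,"x":2,"y":0,"z":-0.03,"twist":0},{"fingers":0.6,"x":2,"y":0,"z":-0.03,"twist":0},{"fingers":0.6,"x":1.5,"y":0,"z":-0.03,"twist":0},{"fingers":0.6,"x":0.9,"y":0,"z":-0.03,"twist":0},{"fingers":0.6,"x":0.3,"y":0,"z":-0.03,"twist":0},{"fingers":0.6,"x":0,"y":0,"z":0,"twist":0},{"fingers":0.6,"x":0,"y":0,"z":0,"twist":0}]' 15; python3 -m creep '[{"fingers":0.6,"x":0,"y":-0.1,"z":0.4,"twist":-0.8},{"fingers":0.6,"x":0,"y":-0.3,"z":1,"twist":-2},{"fingers":0.6,"x":0,"y":-0.5,"z":1.6,"twist":-3.2},{"fingers":0.6,"x":0,"y":-0.7,"z":2.2,"twist":-4.4},{"fingers":0.6,"x":0,"y":-0.9,"z":2.9,"twist":-5.6},{"fingers":0.6,"x":0,"y":-1.1,"z":3.6,"twist":-6.8},{"fingers":0.6,"x":0,"y":-1.4,"z":4.3,"twist":-8},{"fingers":0.6,"x":0,"y":-1.7,"z":5,"twist":-9.2},{"fingers":0.6,"x":0,"y":-2,"z":5.7,"twist":-10.4},{"fingers":0.6,"x":0,"y":-2.3,"z":6.4,"twist":-11.6},{"fingers":0.6,"x":0,"y":-2.5,"z":7,"twist":-12.8},{"fingers":0.6,"x":0,"y":-2.8,"z":7.7,"twist":-14},{"fingers":0.6,"x":0,"y":-3,"z":8.3,"twist":-15.2},{"fingers":0.6,"x":0,"y":-3.2,"z":8.9,"twist":-16.4},{"fingers":0.6,"x":0,"y":-3.4,"z":9.3,"twist":-17.6},{"fingers":0.6,"x":0,"y":-3.5,"z":9.55,"twist":-18.6},{"fingers":0.6,"x":0,"y":-3.5,"z":9.6,"twist":-19},{"fingers":0.6,"x":0,"y":-3.5,"z":9.6,"twist":-19},{"fingers":0.6,"x":0,"y":-3.5,"z":9.6,"twist":-19}]'
python3 - <<'E'
from h import *
go((.456,-.323,.0145),-2)
d=viewer.get_image("scene");cv2.imwrite("pics/g7.png",cv2.resize(d["pixels"][:280,100:360,::-1],None,fx=2,fy=2))
E
```

```text
time: 21.85
position: [0.6447, 0.0402, 0.152]
tool_rot: [1.302, 1.144, -1.295]
ft_force: [0.8, 0.0, 0.2]
grip_width: 0.718
time: 23.43
position: [0.456, -0.3233, 0.1472]
tool_rot: [0.03, 1.572, -0.028]
ft_force: [-0.3, -0.6, -0.8]
grip_width: 0.715
TCP [ 0.456  -0.3233  0.1472] xdir [-0.001  0.002 -1.   ] units xyz [3.32 0.   0.01] t 23.43 q7 0.45
zyaw now -2.1 twist units -0.02 (neg world yaw since x down)
```

View pics/g7.png

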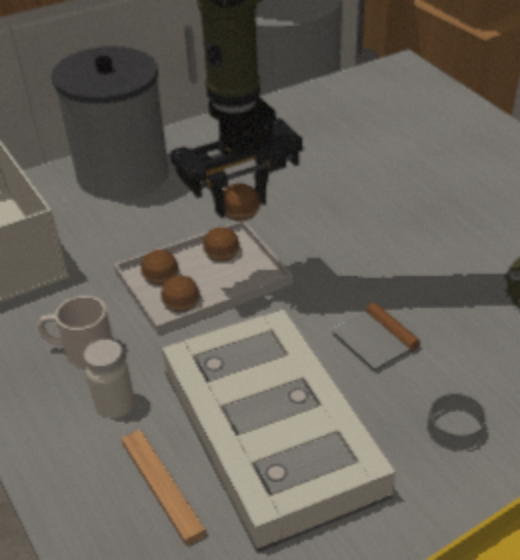

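The last roll is held at (241,202), and all three covers are still flush. Lower and release.

```bash
python3 -m creep '[{"fingers":0.6,"x":0.6,"y":0,"z":0,"twist":0},{"fingers":0.6,"x":1.3,"y":0,"z":0,"twist":0},{"fingers":0.6,"x":2,"y":0,"z":0,"twist":0},{"fingers":0.6,"x":2.6,"y":0,"z":0,"twist":0},{"fingers":0.6,"x":3,"y":0,"z":0,"twist":0},{"fingers":0.6,"x":3.2,"y":0,"z":0,"twist":0},{"fingers":0.6,"x":3.3,"y":0,"z":0,"twist":0},{"fingers":0.6,"x":3.3,"y":0,"z":0,"twist":0},{"fingers":0.9,"x":3.3,"y":0,"z":0,"twist":0},{"fingers":0.9,"x":3.3,"y":0,"z":0,"twist":0},{"fingers":0.9,"x":3.3,"y":0,"z":0,"twist":0},{"fingers":0.9,"x":2.8,"y":0,"z":0,"twist":0},{"fingers":0.9,"x":2,"y":0,"z":0,"twist":0},{"fingers":0.9,"x":1.1,"y":0,"z":0,"twist":0},{"fingers":0.9,"x":0.2,"y":0,"z":0,"twist":0},{"fingers":0.5,"x":0,"y":0,"z":0,"twist":0},{"fingers":0.5,"x":0,"y":0,"z":0,"twist":0},{"fingers":0,"x":0,"y":0,"z":0,"twist":0},{"fingers":0,"x":0,"y":0,"z":0,"twist":0}]'
python3 - <<'E'
from h import *
for n in ("scene","top"):
  d=viewer.get_image(n)
  for o in rolls(d):
    if .045<o[1]<.12 and o[0][0]>.3:print(n,*o)
# marks refined from the scene view + top
for n,cs in (("scene",((100+214/2,364/2),(100+298/2,396/2),(100+276/2,472/2))),("top",((303.3,162.3),(254.4,192.4),(212.2,153.7)))):
    d=viewer.get_image(n); g=d["pixels"].astype(int).sum(2)
    for c in cs:
        u,v=np.round(c).astype(int); w=np.zeros(g.shape,bool); w[v-6:v+7,u-6:u+7]=1
        mm=w&(g>0.5*(g[w].max()+np.median(g[w]))); cc=np.argwhere(mm).mean(0)[::-1]
        print(n,cc.round(1),mm.sum(),plane(d,[cc],.06).round(4)[0,:2])
go((.6238,-.1194,.09),83)
E
```

```text
time: 25.07
position: [0.4556, -0.3233, 0.1471]
tool_rot: [0.029, 1.573, -0.027]
ft_force: [0.4, -0.9, -1.1]
grip_width: 0.682
scene [ 0.461 -0.351  0.031] 0.052 [215.5 127.5  16.3] 433
scene [ 0.579 -0.35   0.032] 0.051 [184. 140.  17.] 473
top [ 0.577 -0.325  0.02 ] 0.051 [385.  182.   11.7] 398
top [ 0.458 -0.327  0.021] 0.051 [390.  230.5  12.5] 417
scene [207.1 182. ] 23 [ 0.6213 -0.116 ]
scene [249.2 196.9] 26 [ 5.488e-01 -4.000e-04]
scene [237.7 235.8] 36 [0.6476 0.0994]
top [303.3 162.4] 48 [ 0.6234 -0.1195]
top [254.5 192.4] 51 [ 5.531e-01 -3.000e-04]
top [212.3 153.6] 50 [0.6501 0.0989]
TCP [ 0.4559 -0.3233  0.147 ] xdir [-0.002  0.002 -1.   ] units xyz [1.43 5.24 4.02] t 25.27 q7 0.45
zyaw now -2.0 twist units -17.01 (neg world yaw since x down)
```

```bash
python3 -m creep '[{"fingers":0,"x":0,"y":0.3,"z":0.2,"twist":1},{"fingers":0,"x":0,"y":0.7,"z":0.5,"twist":2.2},{"fingers":0,"x":0,"y":1.2,"z":0.9,"twist":3.4},{"fingers":0,"x":0,"y":1.6,"z":1.2,"twist":4.6},{"fingers":0,"x":0,"y":2,"z":1.5,"twist":5.8},{"fingers":0,"x":0,"y":2.4,"z":1.8,"twist":7},{"fingers":0,"x":0,"y":2.8,"z":2.2,"twist":8.2},{"fingers":0,"x":0,"y":3.2,"z":2.5,"twist":9.4},{"fingers":0,"x":0,"y":3.6,"z":2.8,"twist":10.6},{"fingers":0,"x":0,"y":4,"z":3.1,"twist":11.8},{"fingers":0,"x":0,"y":4.4,"z":3.4,"twist":13},{"fingers":0,"x":0,"y":4.8,"z":3.7,"twist":14.2},{"fingers":0,"x":0,"y":5.1,"z":3.9,"twist":15.4},{"fingers":0,"x":0,"y":5.27,"z":3.98,"twist":16.6},{"fingers":0,"x":0,"y":5.27,"z":3.98,"twist":17.8},{"fingers":0,"x":0,"y":5.27,"z":3.98,"twist":19},{"fingers":0,"x":0,"y":5.27,"z":3.98,"twist":19},{"fingers":0,"x":0,"y":5.27,"z":3.98,"twist":19}]'
python3 - <<'E'
from h import *
d=viewer.get_image("scene");cv2.imwrite("pics/g8.png",cv2.resize(d["pixels"][:280,100:360,::-1],None,fx=2,fy=2))
go((.6225,-.118,.062),83)
E
```

```text
time: 26.77
position: [0.6229, -0.1187, 0.1477]
tool_rot: [1.296, 1.151, -1.298]
ft_force: [0.2, 0.2, 0.1]
grip_width: 0.004
TCP [ 0.6229 -0.1188  0.1479] xdir [-0.001  0.    -1.   ] units xyz [ 2.15 -0.01 -0.02] t 26.82 q7 -1.65
zyaw now -96.9 twist units 0.03 (neg world yaw since x down)
```

View pics/g8.png

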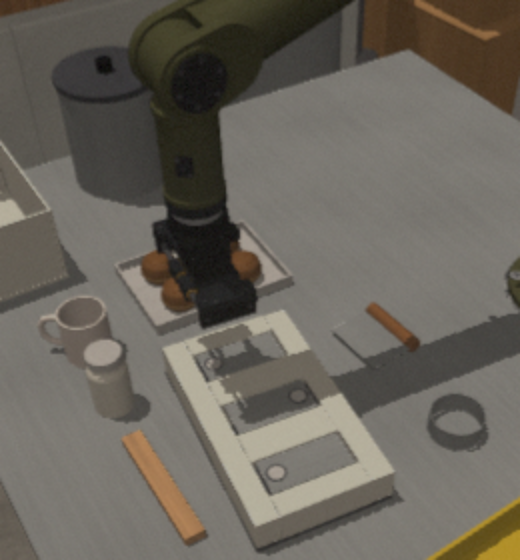

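```bash
python3 -m creep '[{"fingers":0,"x":0.5,"y":0,"z":0,"twist":0},{"fingers":0,"x":1.1,"y":0,"z":0,"twist":0},{"fingers":0,"x":1.6,"y":0,"z":0,"twist":0},{"fingers":0,"x":1.9,"y":0,"z":0,"twist":0},{"fingers":0,"x":2.05,"y":0,"z":0,"twist":0},{"fingers":0,"x":2.15,"y":0,"z":0,"twist":0},{"fingers":0,"x":2.22,"y":0,"z":0,"twist":0},{"fingers":0,"x":2.29,"y":0,"z":0,"twist":0},{"fingers":0,"x":2.36,"y":0,"z":0,"twist":0},{"fingers":0,"x":2.43,"y":0,"z":0,"twist":0},{"fingers":0,"x":2.5,"y":0,"z":0,"twist":0},{"fingers":0,"x":2.57,"y":0,"z":0,"twist":0},{"fingers":0,"x":2.62,"y":0,"z":0,"twist":0},{"fingers":0,"x":2.66,"y":0,"z":0,"twist":0},{"fingers":0,"x":2.68,"y":0,"z":0,"twist":0}]'
python3 - <<'E'
from h import *
d=viewer.get_image("scene");cv2.imwrite("pics/g9.png",cv2.resize(d["pixels"][120:280,140:340,::-1],None,fx=3,fy=3))
s=telemetry.get_state();print(s["position"],s["ft_force"])
E
```

```text
time: 28.07
position: [0.6247, -0.119, 0.0438]
tool_rot: [1.3, 1.146, -1.297]
ft_force: [-3.2, 0.1, 16.8]
grip_width: 0.005
[ 0.62464511 -0.11895955  0.0438214 ] [-2.27316977  1.02600138 13.88077004]
```

View pics/g9.png

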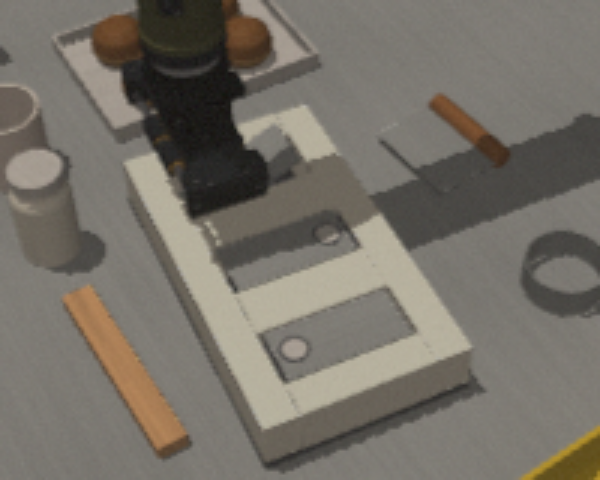

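Force is 14 N at the stop and the near end has tipped up ((270,150)). Retract, open and move over the raised end.

```bash
python3 -m creep '[{"fingers":0,"x":-0.4,"y":0,"z":0,"twist":0},{"fingers":0,"x":-0.9,"y":0,"z":0,"twist":0},{"fingers":0.3,"x":-1.5,"y":-0.2,"z":0,"twist":0},{"fingers":0.85,"x":-1.8,"y":-0.7,"z":0,"twist":0},{"fingers":0.85,"x":-1.8,"y":-1.3,"z":0,"twist":0},{"fingers":0.85,"x":-1.8,"y":-1.8,"z":0,"twist":0},{"fingers":0.85,"x":-1.8,"y":-2.1,"z":0,"twist":0},{"fingers":0.85,"x":-1.8,"y":-2.1,"z":0,"twist":0},{"fingers":0.85,"x":-1.8,"y":-2.1,"z":0,"twist":0},{"fingers":0.85,"x":-1.8,"y":-2.1,"z":0,"twist":0}]'
python3 - <<'E'
from h import *
d=viewer.get_image("scene");cv2.imwrite("pics/g10.png",cv2.resize(d["pixels"][120:280,140:340,::-1],None,fx=3,fy=3))
P=cloud(d);c=np.array([.581,-.1135]);ex=np.array([.9925,-.1219]);ey=np.array([.1219,.9925])
q=P.reshape(-1,3);a=(q[:,:2]-c)@ex;b=(q[:,:2]-c)@ey
for lo in range(-66,66,10):
    m=(abs(b)<.02)&(a*1e3>lo)&(a*1e3<lo+10)&(q[:,2]>.0)&(q[:,2]<.12)
    print(lo,m.sum(),np.round(np.percentile(q[m,2],[10,50,90]),3) if m.sum() else "")
go((.5393,-.1084,.0635),83)
E
```

```text
time: 28.95
position: [0.5405, -0.1086, 0.1131]
tool_rot: [1.299, 1.148, -1.299]
ft_force: [0.0, 0.7, 0.0]
grip_width: 0.527
-66 36 [0.017 0.046 0.06 ]
-56 7 [0.052 0.084 0.086]
-46 32 [0.078 0.082 0.085]
-36 40 [0.073 0.077 0.08 ]
-26 38 [0.069 0.072 0.075]
-16 41 [0.065 0.067 0.07 ]
-6 36 [0.06  0.063 0.065]
4 38 [0.055 0.057 0.059]
14 37 [0.05  0.052 0.055]
24 36 [0.045 0.048 0.051]
34 30 [0.04  0.043 0.045]
44 28 [0.035 0.039 0.042]
54 12 [0.033 0.035 0.037]
64 29 [0.058 0.06  0.063]
TCP [ 0.5406 -0.1085  0.1131] xdir [ 0.  0. -1.] units xyz [ 1.24 -0.03  0.  ] t 29.0 q7 -1.62
zyaw now -97.0 twist units -0.01 (neg world yaw since x down)
```

View pics/g10.png

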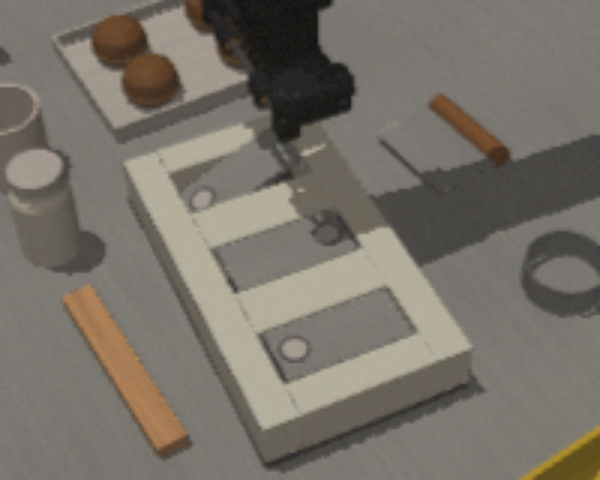

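The cover is tipped fully (end top at z 0.085, slope 26°). Open, descend, grip and lift.

```bash
python3 -m creep '[{"fingers":0.88,"x":0,"y":-0.03,"z":0,"twist":0},{"fingers":0.88,"x":0,"y":-0.03,"z":0,"twist":0},{"fingers":0.88,"x":0,"y":-0.03,"z":0,"twist":0},{"fingers":0.88,"x":0,"y":-0.03,"z":0,"twist":0},{"fingers":0.88,"x":0,"y":-0.03,"z":0,"twist":0},{"fingers":0.88,"x":0,"y":-0.03,"z":0,"twist":0}]' 45; python3 -m creep '[{"fingers":0.88,"x":0.4,"y":0,"z":0,"twist":0},{"fingers":0.88,"x":0.8,"y":0,"z":0,"twist":0},{"fingers":0.88,"x":1.1,"y":0,"z":0,"twist":0},{"fingers":0.88,"x":1.24,"y":0,"z":0,"twist":0},{"fingers":0.88,"x":1.24,"y":0,"z":0,"twist":0},{"fingers":0.5,"x":1.24,"y":0,"z":0,"twist":0},{"fingers":0.5,"x":1.24,"y":0,"z":0,"twist":0},{"fingers":0.5,"x":1.24,"y":0,"z":0,"twist":0},{"fingers":0.5,"x":1.24,"y":0,"z":0,"twist":0},{"fingers":0.5,"x":1.24,"y":0,"z":0,"twist":0},{"fingers":0.5,"x":1.24,"y":0,"z":0,"twist":0},{"fingers":0.5,"x":1.24,"y":0,"z":0,"twist":0}]'
python3 - <<'E'
from h import *
s=telemetry.get_state();print(s["position"],s["ft_force"],s["grip_width"]*87)
E
```

```text
time: 29.5
position: [0.5387, -0.1083, 0.1133]
tool_rot: [1.299, 1.149, -1.299]
ft_force: [-0.1, -0.0, 0.2]
grip_width: 0.873
time: 30.5
position: [0.5392, -0.1085, 0.0644]
tool_rot: [1.299, 1.147, -1.298]
ft_force: [-0.5, -0.2, 3.8]
grip_width: 0.637
[ 0.53917427 -0.1084573   0.06441611] [-0.45850436 -0.19742704  3.77490743] 55.44101151699261
```

Gripped at about 56 mm. Lift slowly.

```bash
python3 -m creep '[{"fingers":0.5,"x":-0.2,"y":0,"z":0,"twist":0},{"fingers":0.5,"x":-0.5,"y":0,"z":0,"twist":0},{"fingers":0.5,"x":-0.9,"y":0,"z":0,"twist":0},{"fingers":0.5,"x":-1.3,"y":0,"z":0,"twist":0},{"fingers":0.5,"x":-1.8,"y":0,"z":0,"twist":0},{"fingers":0.5,"x":-2.3,"y":0,"z":0,"twist":0},{"fingers":0.5,"x":-2.7,"y":0,"z":0,"twist":0},{"fingers":0.5,"x":-3,"y":0,"z":0,"twist":0},{"fingers":0.5,"x":-3,"y":0,"z":0,"twist":0}]'
python3 - <<'E'
from h import *
s=telemetry.get_state();print(s["position"],s["ft_force"],s["torque"],s["grip_width"]*87)
d=viewer.get_image("scene");cv2.imwrite("pics/g11.png",cv2.resize(d["pixels"][80:280,100:360,::-1],None,fx=3,fy=3))
E
```

```text
time: 31.25
position: [0.5403, -0.1085, 0.1871]
tool_rot: [1.301, 1.144, -1.296]
ft_force: [0.3, -0.1, -0.7]
grip_width: 0.64
[ 0.54030933 -0.1085233   0.18714363] [ 0.28703446 -0.13570049 -0.66380563] [ 0.07239134  0.01670932 -0.00469829] 55.709165374459005
```

View pics/g11.png

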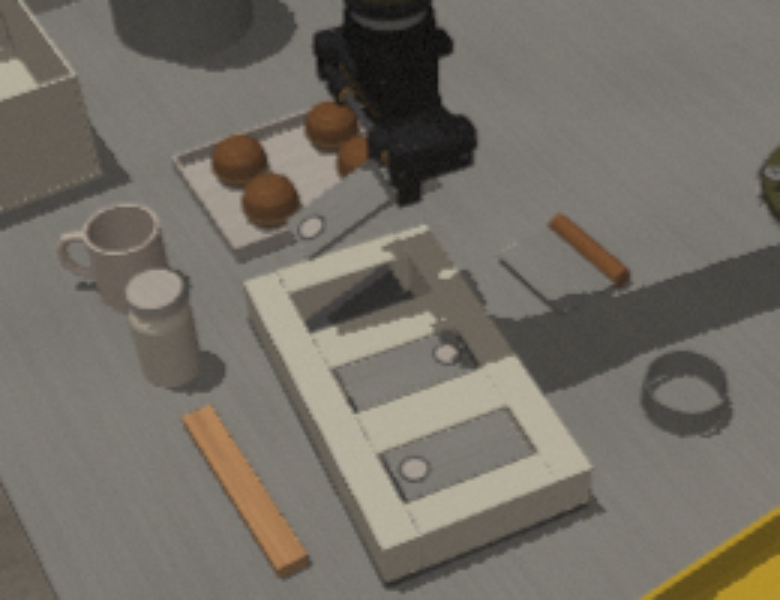

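The cover is held firmly at 26°, with the mark end (312,227) low. I'll work out the move to the crate.

Run:
```python
from h import *
C=np.array([.4417,.3868]);ex=np.array([.998,.056]);ey=np.array([-.056,.998])
for a in(.065,0,-.065): print((C+a*ex-.042*ey).round(4),(C+a*ex+.042*ey).round(4))
p=C+.065*ex-.042*ey
go((*p,.187),3.2)
```

```text
[0.5089 0.3485] [0.5042 0.4324]
[0.4441 0.3449] [0.4393 0.4287]
[0.3792 0.3412] [0.3745 0.4251]
TCP [ 0.5394 -0.1084  0.1853] xdir [ 0.003 -0.001 -1.   ] units xyz [ -0.06  -2.16 -11.24] t 31.3 q7 -1.6
zyaw now -97.0 twist units 15.95 (neg world yaw since x down)
```

```bash
python3 -m creep '[{"fingers":0.5,"x":0,"y":-0.1,"z":-0.3,"twist":-0.4},{"fingers":0.5,"x":0,"y":-0.2,"z":-0.8,"twist":-1.2},{"fingers":0.5,"x":0,"y":-0.3,"z":-1.4,"twist":-2.2},{"fingers":0.5,"x":0,"y":-0.4,"z":-2,"twist":-3.3},{"fingers":0.5,"x":0,"y":-0.5,"z":-2.6,"twist":-4.4},{"fingers":0.5,"x":0,"y":-0.6,"z":-3.2,"twist":-5.5},{"fingers":0.5,"x":0,"y":-0.7,"z":-3.8,"twist":-6.6},{"fingers":0.5,"x":0,"y":-0.8,"z":-4.4,"twist":-7.7},{"fingers":0.5,"x":0,"y":-0.9,"z":-5,"twist":-8.8},{"fingers":0.5,"x":0,"y":-1,"z":-5.7,"twist":-9.9},{"fingers":0.5,"x":0,"y":-1.2,"z":-6.4,"twist":-11},{"fingers":0.5,"x":0,"y":-1.3,"z":-7.1,"twist":-12.1},{"fingers":0.5,"x":0,"y":-1.5,"z":-7.8,"twist":-13.2},{"fingers":0.5,"x":0,"y":-1.6,"z":-8.5,"twist":-14.3},{"fingers":0.5,"x":0,"y":-1.8,"z":-9.2,"twist":-15.4},{"fingers":0.5,"x":0,"y":-1.9,"z":-9.9,"twist":-16.5},{"fingers":0.5,"x":0,"y":-2,"z":-10.5,"twist":-17.6},{"fingers":0.5,"x":0,"y":-2.1,"z":-11,"twist":-18.7},{"fingers":0.5,"x":0,"y":-2.16,"z":-11.24,"twist":-19.6},{"fingers":0.5,"x":0,"y":-2.16,"z":-11.24,"twist":-20}]';python3 -m creep '[{"fingers":0.5,"x":0,"y":0,"z":0,"twist":0},{"fingers":0.5,"x":0,"y":0,"z":0,"twist":0},{"fingers":0.5,"x":0,"y":0,"z":0,"twist":0}]'
python3 - <<'E'
from h import *
go((.5089,.3485,.046),3.2)
d=viewer.get_image("scene");cv2.imwrite("pics/g12.png",cv2.resize(d["pixels"][120:384,220:500,::-1],None,fx=2.2,fy=2.2))
d=viewer.get_image("top");cv2.imwrite("pics/g12t.png",cv2.resize(d["pixels"][150:340,0:240,::-1],None,fx=3,fy=3))
E
```

```text
time: 32.97
position: [0.5043, 0.3526, 0.1821]
tool_rot: [-0.048, 1.574, 0.051]
ft_force: [-0.1, 0.4, -1.1]
grip_width: 0.635
time: 33.22
position: [0.5075, 0.3478, 0.1828]
tool_rot: [-0.041, 1.572, 0.039]
ft_force: [0.2, -0.9, -1.5]
grip_width: 0.637
TCP [0.5075 0.3478 0.1828] xdir [-0.001 -0.001 -1.   ] units xyz [3.42 0.02 0.04] t 33.22 q7 -0.81
zyaw now 2.9 twist units -0.06 (neg world yaw since x down)
```

View pics/g12.png

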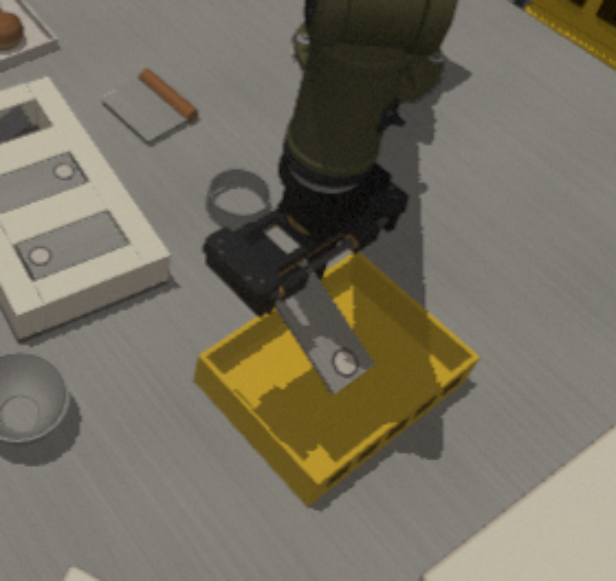

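View pics/g12t.png

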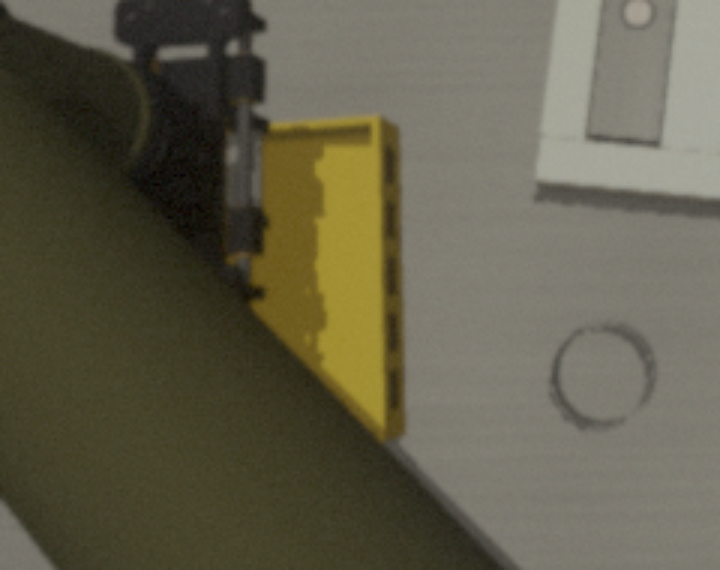

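The cover hangs over the crate, with its mark end at (345,362) inside the rim. Lower it.

```bash
python3 -m creep '[{"fingers":0.5,"x":0.4,"y":0.02,"z":0.03,"twist":0},{"fingers":0.5,"x":0.9,"y":0.02,"z":0.03,"twist":0},{"fingers":0.5,"x":1.4,"y":0.02,"z":0.03,"twist":0},{"fingers":0.5,"x":1.9,"y":0.02,"z":0.03,"twist":0},{"fingers":0.5,"x":2.4,"y":0.02,"z":0.03,"twist":0},{"fingers":0.5,"x":2.8,"y":0.02,"z":0.03,"twist":0},{"fingers":0.5,"x":3.1,"y":0.02,"z":0.03,"twist":0},{"fingers":0.5,"x":3.3,"y":0.02,"z":0.03,"twist":0},{"fingers":0.5,"x":3.42,"y":0.02,"z":0.03,"twist":0},{"fingers":0.5,"x":3.42,"y":0.02,"z":0.03,"twist":0}]';python3 -m creep '[{"fingers":0.5,"x":0,"y":0,"z":0,"twist":0},{"fingers":0.5,"x":0.05,"y":0,"z":0,"twist":0},{"fingers":0.5,"x":0.1,"y":0,"z":0,"twist":0},{"fingers":0.5,"x":0.15,"y":0,"z":0,"twist":0},{"fingers":0.5,"x":0.2,"y":0,"z":0,"twist":0}]' 6
python3 - <<'E'
from h import *
d=viewer.get_image("scene");cv2.imwrite("pics/g13.png",cv2.resize(d["pixels"][120:384,220:500,::-1],None,fx=2.2,fy=2.2))
E
```

```text
time: 34.15
position: [0.509, 0.349, 0.0464]
tool_rot: [-0.041, 1.571, 0.04]
ft_force: [0.2, -0.2, -2.5]
grip_width: 0.637
time: 34.57
position: [0.5096, 0.3493, 0.0393]
tool_rot: [-0.04, 1.569, 0.04]
ft_force: [0.7, 0.1, -0.2]
grip_width: 0.648
```

View pics/g13.png

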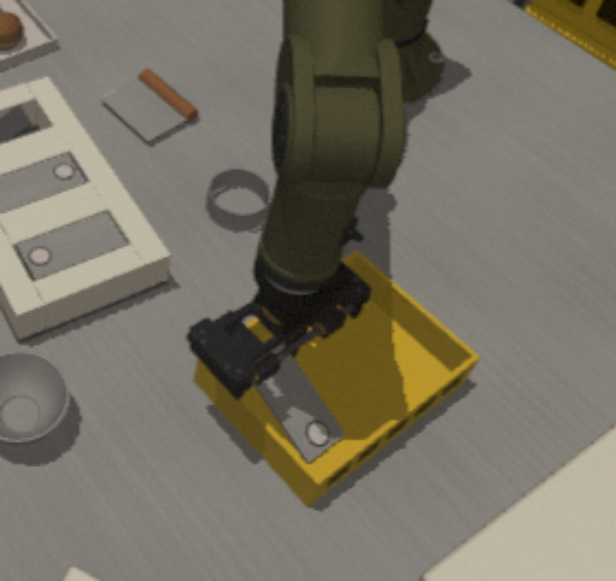

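```bash
python3 -m creep '[{"fingers":0.5,"x":0.1,"y":0,"z":0,"twist":0},{"fingers":0.5,"x":0.2,"y":0,"z":0,"twist":0},{"fingers":0.5,"x":0.3,"y":0,"z":0,"twist":0},{"fingers":0.5,"x":0.4,"y":0,"z":0,"twist":0},{"fingers":0.5,"x":0.48,"y":0,"z":0,"twist":0},{"fingers":0.5,"x":0.5,"y":0,"z":0,"twist":0},{"fingers":0.75,"x":0.5,"y":0,"z":0,"twist":0},{"fingers":0.75,"x":0.5,"y":0,"z":0,"twist":0},{"fingers":0.75,"x":0.5,"y":0,"z":0,"twist":0},{"fingers":0.75,"x":0.5,"y":0,"z":0,"twist":0}]'
python3 -m creep '[{"fingers":0.75,"x":-0.3,"y":0,"z":0,"twist":0},{"fingers":0.75,"x":-0.9,"y":0,"z":0,"twist":0},{"fingers":0.75,"x":-1.6,"y":0,"z":0,"twist":0},{"fingers":0.75,"x":-2.3,"y":0,"z":0,"twist":0},{"fingers":0.75,"x":-3,"y":0,"z":0,"twist":0},{"fingers":0.75,"x":-3.3,"y":0,"z":0,"twist":0},{"fingers":0.75,"x":-3.3,"y":0,"z":0,"twist":0}]'
python3 - <<'E'
from h import *
d=viewer.get_image("scene");cv2.imwrite("pics/g14.png",cv2.resize(d["pixels"][120:384,220:500,::-1],None,fx=2.2,fy=2.2))
go((.551,-.0003,.15),83)
E
```

```text
time: 35.45
position: [0.5092, 0.3497, 0.0192]
tool_rot: [-0.041, 1.57, 0.041]
ft_force: [0.4, 0.6, 0.4]
grip_width: 0.743
time: 36.03
position: [0.5108, 0.3511, 0.1553]
tool_rot: [-0.038, 1.564, 0.043]
ft_force: [-0.2, 1.4, 1.1]
grip_width: 0.751
TCP [0.5099 0.35   0.1528] xdir [ 0.003  0.001 -1.   ] units xyz [ 0.06 -8.8   0.57] t 36.08 q7 -0.83
zyaw now 3.0 twist units -16.01 (neg world yaw since x down)
```

View pics/g14.png

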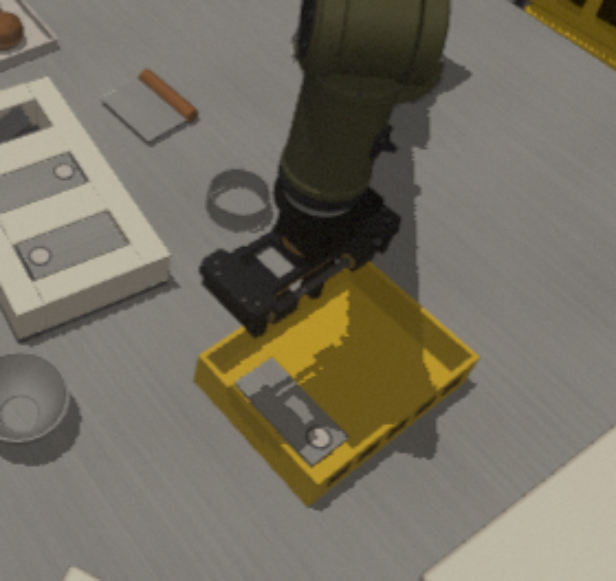

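The first cover lies flat in the crate at about (290,410). Next the middle cover: move over its mark with the fingers closed.

```bash
python3 -m creep '[{"fingers":0.5,"x":0,"y":-0.3,"z":0,"twist":0.6},{"fingers":0.3,"x":0,"y":-0.8,"z":0,"twist":1.6},{"fingers":0,"x":0,"y":-1.4,"z":0.1,"twist":2.8},{"fingers":0,"x":0,"y":-2,"z":0.1,"twist":4},{"fingers":0,"x":0,"y":-2.6,"z":0.2,"twist":5.2},{"fingers":0,"x":0,"y":-3.2,"z":0.2,"twist":6.4},{"fingers":0,"x":0,"y":-3.8,"z":0.3,"twist":7.6},{"fingers":0,"x":0,"y":-4.4,"z":0.3,"twist":8.8},{"fingers":0,"x":0,"y":-5,"z":0.4,"twist":10},{"fingers":0,"x":0,"y":-5.6,"z":0.4,"twist":11.2},{"fingers":0,"x":0,"y":-6.2,"z":0.4,"twist":12.4},{"fingers":0,"x":0,"y":-6.8,"z":0.5,"twist":13.6},{"fingers":0,"x":0,"y":-7.4,"z":0.5,"twist":14.8},{"fingers":0,"x":0,"y":-8,"z":0.55,"twist":16},{"fingers":0,"x":0,"y":-8.5,"z":0.57,"twist":17.2},{"fingers":0,"x":0,"y":-8.78,"z":0.57,"twist":18.4},{"fingers":0,"x":0,"y":-8.78,"z":0.57,"twist":19.6},{"fingers":0,"x":0,"y":-8.78,"z":0.57,"twist":20},{"fingers":0,"x":0,"y":-8.78,"z":0.57,"twist":20},{"fingers":0,"x":0,"y":-8.78,"z":0.57,"twist":20}]';  python3 - <<'E'
from h import *
go((.551,-.0003,.0405),83)
d=viewer.get_image("top");cv2.imwrite("pics/g15t.png",cv2.resize(d["pixels"][...,::-1],None,fx=1.2,fy=1.2))
E
```

```text
time: 37.75
position: [0.5491, -0.0003, 0.1494]
tool_rot: [1.297, 1.151, -1.3]
ft_force: [0.6, 0.6, -0.7]
grip_width: 0.006
TCP [ 5.491e-01 -3.000e-04  1.494e-01] xdir [-0.003  0.    -1.   ] units xyz [ 2.72  0.06 -0.01] t 37.75 q7 -1.82
zyaw now -97.0 twist units 0.01 (neg world yaw since x down)
```

View pics/g15t.png

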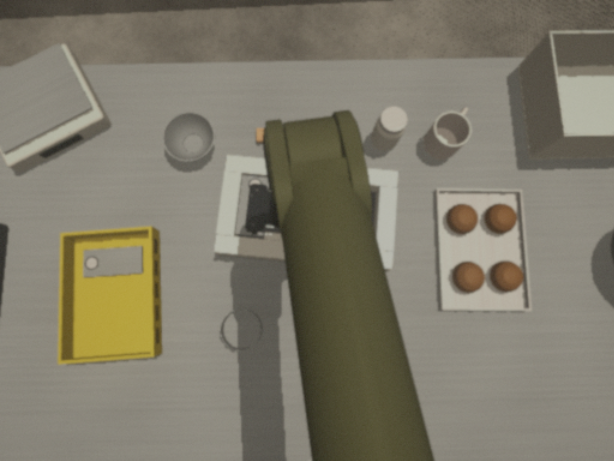

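The top view shows the first cover inside the crate (112,262) and four rolls in the tray. Press cover 2.

```bash
python3 -m creep '[{"fingers":0,"x":0.5,"y":0.05,"z":0,"twist":0},{"fingers":0,"x":1.1,"y":0.05,"z":0,"twist":0},{"fingers":0,"x":1.6,"y":0.05,"z":0,"twist":0},{"fingers":0,"x":1.9,"y":0.05,"z":0,"twist":0},{"fingers":0,"x":2.05,"y":0.05,"z":0,"twist":0},{"fingers":0,"x":2.17,"y":0.05,"z":0,"twist":0},{"fingers":0,"x":2.24,"y":0.05,"z":0,"twist":0},{"fingers":0,"x":2.31,"y":0.05,"z":0,"twist":0},{"fingers":0,"x":2.38,"y":0.05,"z":0,"twist":0},{"fingers":0,"x":2.45,"y":0.05,"z":0,"twist":0},{"fingers":0,"x":2.52,"y":0.05,"z":0,"twist":0},{"fingers":0,"x":2.59,"y":0.05,"z":0,"twist":0},{"fingers":0,"x":2.64,"y":0.05,"z":0,"twist":0},{"fingers":0,"x":2.68,"y":0.05,"z":0,"twist":0},{"fingers":0,"x":2.72,"y":0.05,"z":0,"twist":0}]'
python3 -m creep '[{"fingers":0,"x":-0.4,"y":0,"z":0,"twist":0},{"fingers":0,"x":-0.9,"y":0,"z":0,"twist":0},{"fingers":0.3,"x":-1.5,"y":0.2,"z":0,"twist":0},{"fingers":0.88,"x":-1.8,"y":0.7,"z":0,"twist":0},{"fingers":0.88,"x":-1.8,"y":1.3,"z":0,"twist":0},{"fingers":0.88,"x":-1.8,"y":1.8,"z":0,"twist":0},{"fingers":0.88,"x":-1.8,"y":2.1,"z":0,"twist":0},{"fingers":0.88,"x":-1.8,"y":2.1,"z":0,"twist":0},{"fingers":0.88,"x":-1.8,"y":2.1,"z":0,"twist":0},{"fingers":0.88,"x":-1.8,"y":2.1,"z":0,"twist":0},{"fingers":0.88,"x":-1.8,"y":2.1,"z":0,"twist":0},{"fingers":0.88,"x":-1.8,"y":2.1,"z":0,"twist":0}]' 45
cat >> h.py <<'E'
def prof(d,c,s):
    P=cloud(d);ex=s*np.array([.9925,-.1219]);ey=np.array([.1219,.9925])
    q=P.reshape(-1,3);a=(q[:,:2]-c)@ex;b=(q[:,:2]-c)@ey
    for lo in range(-66,66,10):
        m=(abs(b)<.02)&(a*1e3>lo)&(a*1e3<lo+10)&(q[:,2]>.0)&(q[:,2]<.12)
        print(lo,m.sum(),np.round(np.percentile(q[m,2],[10,50,90]),3) if m.sum() else "")
E
python3 - <<'E'
from h import *
c=np.array([.551,-.0003])+.042*np.array([.9925,-.1219]); g=c+.042*np.array([.9925,-.1219]);print(c,g)
d=viewer.get_image("scene");cv2.imwrite("pics/g16.png",cv2.resize(d["pixels"][120:280,140:340,::-1],None,fx=3,fy=3))
prof(d,c,-1)
go((*g,.0635),83)
E
```

```text
time: 39.05
position: [0.5527, -0.0004, 0.0445]
tool_rot: [1.299, 1.147, -1.299]
ft_force: [-11.9, 0.2, 29.7]
grip_width: 0.004
time: 40.05
position: [0.6348, -0.0107, 0.1142]
tool_rot: [1.299, 1.148, -1.299]
ft_force: [0.4, -0.7, -0.9]
grip_width: 0.684
[ 0.592685  -0.0054198] [ 0.63437   -0.0105396]
-66 0 
-56 38 [0.009 0.083 0.086]
-46 23 [0.008 0.078 0.081]
-36 23 [0.008 0.074 0.078]
-26 27 [0.008 0.069 0.072]
-16 27 [0.008 0.066 0.068]
-6 30 [0.059 0.061 0.063]
4 31 [0.054 0.057 0.059]
14 32 [0.049 0.052 0.054]
24 29 [0.045 0.047 0.05 ]
34 26 [0.04  0.042 0.045]
44 24 [0.035 0.037 0.04 ]
54 48 [0.022 0.043 0.057]
64 49 [0.038 0.06  0.063]
TCP [ 0.635  -0.0107  0.1143] xdir [ 0. -0. -1.] units xyz [ 1.27 -0.02 -0.  ] t 40.1 q7 -1.85
zyaw now -97.0 twist units -0.0 (neg world yaw since x down)
```

View pics/g16.png

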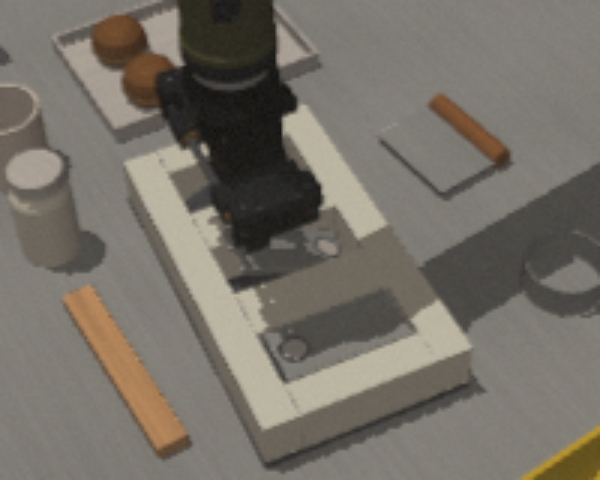

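Cover 2 is tipped to its stop. Grasp and lift.

```bash
python3 -m creep '[{"fingers":0.88,"x":0,"y":0,"z":0,"twist":0},{"fingers":0.88,"x":0,"y":0,"z":0,"twist":0},{"fingers":0.88,"x":0,"y":0,"z":0,"twist":0},{"fingers":0.88,"x":0.4,"y":0,"z":0,"twist":0},{"fingers":0.88,"x":0.8,"y":0,"z":0,"twist":0},{"fingers":0.88,"x":1.1,"y":0,"z":0,"twist":0},{"fingers":0.88,"x":1.26,"y":0,"z":0,"twist":0},{"fingers":0.88,"x":1.26,"y":0,"z":0,"twist":0},{"fingers":0.5,"x":1.26,"y":0,"z":0,"twist":0},{"fingers":0.5,"x":1.26,"y":0,"z":0,"twist":0},{"fingers":0.5,"x":1.26,"y":0,"z":0,"twist":0},{"fingers":0.5,"x":1.26,"y":0,"z":0,"twist":0},{"fingers":0.5,"x":1.26,"y":0,"z":0,"twist":0},{"fingers":0.5,"x":1.26,"y":0,"z":0,"twist":0},{"fingers":0.5,"x":1.26,"y":0,"z":0,"twist":0}]' 45
python3 -m creep '[{"fingers":0.5,"x":-0.2,"y":0,"z":0,"twist":0},{"fingers":0.5,"x":-0.5,"y":0,"z":0,"twist":0},{"fingers":0.5,"x":-0.9,"y":0,"z":0,"twist":0},{"fingers":0.5,"x":-1.3,"y":0,"z":0,"twist":0},{"fingers":0.5,"x":-1.8,"y":0,"z":0,"twist":0},{"fingers":0.5,"x":-2.3,"y":0,"z":0,"twist":0},{"fingers":0.5,"x":-2.7,"y":0,"z":0,"twist":0},{"fingers":0.5,"x":-3,"y":0,"z":0,"twist":0},{"fingers":0.5,"x":-3,"y":0,"z":0,"twist":0},{"fingers":0.5,"x":-3,"y":0,"z":0,"twist":0}]'
python3 - <<'E'
from h import *
d=viewer.get_image("scene");cv2.imwrite("pics/g17.png",cv2.resize(d["pixels"][80:280,100:360,::-1],None,fx=3,fy=3))
go((.4393,.4287,.187),3.2)
E
```

```text
time: 41.35
position: [0.6361, -0.0106, 0.0645]
tool_rot: [1.3, 1.148, -1.298]
ft_force: [0.5, 0.9, 3.3]
grip_width: 0.633
time: 42.18
position: [0.6355, -0.0108, 0.1842]
tool_rot: [1.299, 1.148, -1.299]
ft_force: [-0.6, 0.1, -2.2]
grip_width: 0.637
TCP [ 0.6349 -0.0109  0.1831] xdir [-0.001 -0.    -1.   ] units xyz [ -0.09  -6.2  -10.31] t 42.23 q7 -1.83
zyaw now -97.0 twist units 15.95 (neg world yaw since x down)
```

View pics/g17.png

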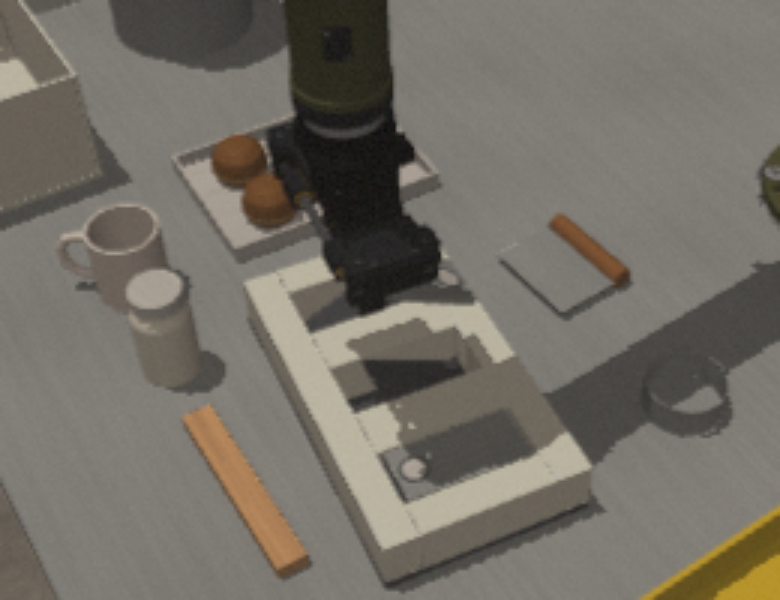

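Cover 2 is out of its pocket; its mark shows at (448,275). Carry it to the middle slot of the crate.

```bash
python3 -m creep '[{"fingers":0.5,"x":0,"y":-0.2,"z":-0.3,"twist":-0.4},{"fingers":0.5,"x":0,"y":-0.5,"z":-0.8,"twist":-1.2},{"fingers":0.5,"x":0,"y":-0.8,"z":-1.3,"twist":-2.2},{"fingers":0.5,"x":0,"y":-1.1,"z":-1.8,"twist":-3.3},{"fingers":0.5,"x":0,"y":-1.4,"z":-2.4,"twist":-4.4},{"fingers":0.5,"x":0,"y":-1.8,"z":-3,"twist":-5.5},{"fingers":0.5,"x":0,"y":-2.2,"z":-3.6,"twist":-6.6},{"fingers":0.5,"x":0,"y":-2.5,"z":-4.2,"twist":-7.7},{"fingers":0.5,"x":0,"y":-2.9,"z":-4.8,"twist":-8.8},{"fingers":0.5,"x":0,"y":-3.3,"z":-5.5,"twist":-9.9},{"fingers":0.5,"x":0,"y":-3.7,"z":-6.1,"twist":-11},{"fingers":0.5,"x":0,"y":-4.1,"z":-6.8,"twist":-12.1},{"fingers":0.5,"x":0,"y":-4.5,"z":-7.5,"twist":-13.2},{"fingers":0.5,"x":0,"y":-4.9,"z":-8.1,"twist":-14.3},{"fingers":0.5,"x":0,"y":-5.3,"z":-8.7,"twist":-15.4},{"fingers":0.5,"x":0,"y":-5.6,"z":-9.3,"twist":-16.5},{"fingers":0.5,"x":0,"y":-5.9,"z":-9.8,"twist":-17.6},{"fingers":0.5,"x":0,"y":-6.1,"z":-10.2,"twist":-18.7},{"fingers":0.5,"x":0,"y":-6.2,"z":-10.3,"twist":-19.6},{"fingers":0.5,"x":0,"y":-6.2,"z":-10.3,"twist":-20}]';python3 -m creep '[{"fingers":0.5,"x":0,"y":0,"z":0,"twist":0},{"fingers":0.5,"x":0,"y":0,"z":0,"twist":0},{"fingers":0.5,"x":0,"y":0,"z":0,"twist":0},{"fingers":0.5,"x":0,"y":0,"z":0,"twist":0}]'
python3 - <<'E'
from h import *
go((.4393,.4287,.046),3.2)
d=viewer.get_image("scene");cv2.imwrite("pics/g18.png",cv2.resize(d["pixels"][120:384,220:500,::-1],None,fx=2.2,fy=2.2))
E
```

```text
time: 43.9
position: [0.4355, 0.4311, 0.1825]
tool_rot: [-0.049, 1.574, 0.049]
ft_force: [-1.4, -0.4, -1.5]
grip_width: 0.636
time: 44.23
position: [0.4398, 0.428, 0.1834]
tool_rot: [-0.04, 1.571, 0.039]
ft_force: [-0.4, 0.9, -0.5]
grip_width: 0.637
TCP [0.4398 0.428  0.1834] xdir [-0.    -0.001 -1.   ] units xyz [ 3.43  0.02 -0.01] t 44.23 q7 -1.01
zyaw now 2.9 twist units -0.06 (neg world yaw since x down)
```

View pics/g18.png

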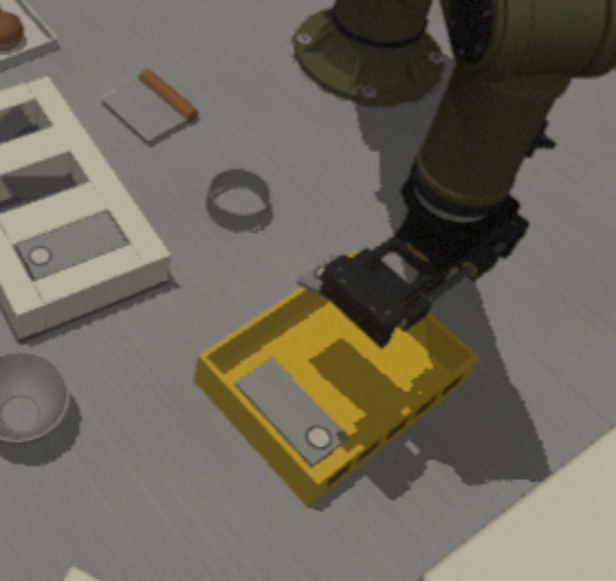

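```bash
python3 -m creep '[{"fingers":0.5,"x":0.4,"y":0,"z":0,"twist":0},{"fingers":0.5,"x":0.9,"y":0,"z":0,"twist":0},{"fingers":0.5,"x":1.4,"y":0,"z":0,"twist":0},{"fingers":0.5,"x":1.9,"y":0,"z":0,"twist":0},{"fingers":0.5,"x":2.4,"y":0,"z":0,"twist":0},{"fingers":0.5,"x":2.8,"y":0,"z":0,"twist":0},{"fingers":0.5,"x":3.1,"y":0,"z":0,"twist":0},{"fingers":0.5,"x":3.3,"y":0,"z":0,"twist":0},{"fingers":0.5,"x":3.43,"y":0,"z":0,"twist":0},{"fingers":0.5,"x":3.43,"y":0,"z":0,"twist":0}]';python3 -m creep '[{"fingers":0.5,"x":0,"y":0,"z":0,"twist":0},{"fingers":0.5,"x":0.05,"y":0,"z":0,"twist":0},{"fingers":0.5,"x":0.1,"y":0,"z":0,"twist":0},{"fingers":0.5,"x":0.2,"y":0,"z":0,"twist":0},{"fingers":0.5,"x":0.3,"y":0,"z":0,"twist":0},{"fingers":0.5,"x":0.4,"y":0,"z":0,"twist":0},{"fingers":0.5,"x":0.5,"y":0,"z":0,"twist":0},{"fingers":0.5,"x":0.6,"y":0,"z":0,"twist":0},{"fingers":0.5,"x":0.7,"y":0,"z":0,"twist":0},{"fingers":0.5,"x":0.7,"y":0,"z":0,"twist":0},{"fingers":0.75,"x":0.7,"y":0,"z":0,"twist":0},{"fingers":0.75,"x":0.7,"y":0,"z":0,"twist":0},{"fingers":0.75,"x":0.7,"y":0,"z":0,"twist":0},{"fingers":0.75,"x":0.7,"y":0,"z":0,"twist":0}]' 6
python3 -m creep '[{"fingers":0.75,"x":-0.3,"y":0,"z":0,"twist":0},{"fingers":0.75,"x":-0.9,"y":0,"z":0,"twist":0},{"fingers":0.75,"x":-1.6,"y":0,"z":0,"twist":0},{"fingers":0.75,"x":-2.3,"y":0,"z":0,"twist":0},{"fingers":0.75,"x":-3,"y":0,"z":0,"twist":0},{"fingers":0.75,"x":-3.3,"y":0,"z":0,"twist":0},{"fingers":0.75,"x":-3.3,"y":0,"z":0,"twist":0},{"fingers":0.75,"x":-3.3,"y":0,"z":0,"twist":0}]'
python3 - <<'E'
from h import *
d=viewer.get_image("scene");cv2.imwrite("pics/g19.png",cv2.resize(d["pixels"][120:384,220:500,::-1],None,fx=2.2,fy=2.2))
go((.649,.099,.15),83)
E
```

```text
time: 45.12
position: [0.4396, 0.4282, 0.0459]
tool_rot: [-0.041, 1.571, 0.04]
ft_force: [0.6, -0.2, -2.1]
grip_width: 0.639
time: 46.28
position: [0.4399, 0.4286, 0.0187]
tool_rot: [-0.041, 1.57, 0.041]
ft_force: [0.3, -0.3, 0.2]
grip_width: 0.743
time: 46.95
position: [0.44, 0.4285, 0.151]
tool_rot: [-0.04, 1.569, 0.041]
ft_force: [-0.8, 0.3, -0.2]
grip_width: 0.752
TCP [0.4395 0.4278 0.1497] xdir [-0.001 -0.001 -1.   ] units xyz [-0.   -8.48  4.81] t 47.0 q7 -1.02
zyaw now 3.0 twist units -16.01 (neg world yaw since x down)
```

View pics/g19.png

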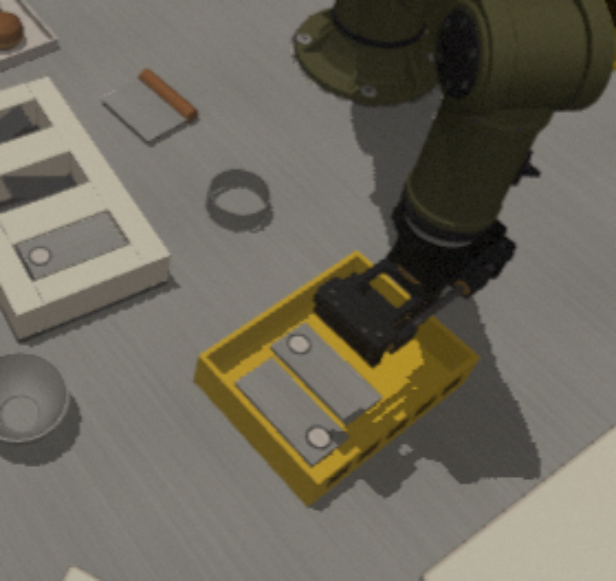

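Two covers lie flat and side by side in the crate. Now the third.

```bash
python3 -m creep '[{"fingers":0.5,"x":0,"y":-0.2,"z":0.1,"twist":0.6},{"fingers":0.3,"x":0,"y":-0.6,"z":0.3,"twist":1.6},{"fingers":0,"x":0,"y":-1.2,"z":0.7,"twist":2.8},{"fingers":0,"x":0,"y":-1.8,"z":1,"twist":4},{"fingers":0,"x":0,"y":-2.4,"z":1.4,"twist":5.2},{"fingers":0,"x":0,"y":-3,"z":1.7,"twist":6.4},{"fingers":0,"x":0,"y":-3.6,"z":2,"twist":7.6},{"fingers":0,"x":0,"y":-4.2,"z":2.4,"twist":8.8},{"fingers":0,"x":0,"y":-4.8,"z":2.7,"twist":10},{"fingers":0,"x":0,"y":-5.4,"z":3.1,"twist":11.2},{"fingers":0,"x":0,"y":-6,"z":3.4,"twist":12.4},{"fingers":0,"x":0,"y":-6.6,"z":3.7,"twist":13.6},{"fingers":0,"x":0,"y":-7.2,"z":4.1,"twist":14.8},{"fingers":0,"x":0,"y":-7.8,"z":4.4,"twist":16},{"fingers":0,"x":0,"y":-8.3,"z":4.7,"twist":17.2},{"fingers":0,"x":0,"y":-8.47,"z":4.81,"twist":18.4},{"fingers":0,"x":0,"y":-8.47,"z":4.81,"twist":19.6},{"fingers":0,"x":0,"y":-8.47,"z":4.81,"twist":20},{"fingers":0,"x":0,"y":-8.47,"z":4.81,"twist":20},{"fingers":0,"x":0,"y":-8.47,"z":4.81,"twist":20}]';  python3 - <<'E'
from h import *
go((.649,.099,.0415),83)
d=viewer.get_image("scene");cv2.imwrite("pics/g20.png",cv2.resize(d["pixels"][120:280,140:340,::-1],None,fx=3,fy=3))
E
```

```text
time: 48.67
position: [0.6484, 0.1, 0.1486]
tool_rot: [1.296, 1.151, -1.301]
ft_force: [0.6, -0.2, -0.5]
grip_width: 0.004
TCP [0.6484 0.1    0.1486] xdir [-0.003 -0.001 -1.   ] units xyz [2.68 0.03 0.02] t 48.67 q7 -2.02
zyaw now -96.9 twist units 0.01 (neg world yaw since x down)
```

View pics/g20.png

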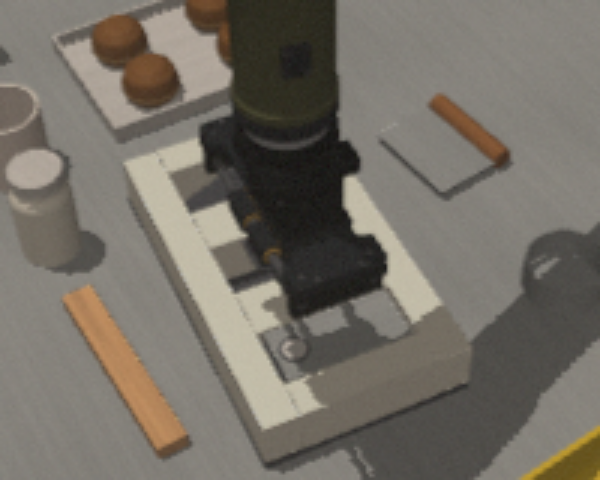

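The fingers are above mark 1 ((292,348)). Press it and retract to the raised end.

```bash
python3 -m creep '[{"fingers":0,"x":0.5,"y":0.03,"z":0.02,"twist":0},{"fingers":0,"x":1.1,"y":0.03,"z":0.02,"twist":0},{"fingers":0,"x":1.6,"y":0.03,"z":0.02,"twist":0},{"fingers":0,"x":1.9,"y":0.03,"z":0.02,"twist":0},{"fingers":0,"x":2.05,"y":0.03,"z":0.02,"twist":0},{"fingers":0,"x":2.15,"y":0.03,"z":0.02,"twist":0},{"fingers":0,"x":2.22,"y":0.03,"z":0.02,"twist":0},{"fingers":0,"x":2.29,"y":0.03,"z":0.02,"twist":0},{"fingers":0,"x":2.36,"y":0.03,"z":0.02,"twist":0},{"fingers":0,"x":2.43,"y":0.03,"z":0.02,"twist":0},{"fingers":0,"x":2.5,"y":0.03,"z":0.02,"twist":0},{"fingers":0,"x":2.57,"y":0.03,"z":0.02,"twist":0},{"fingers":0,"x":2.62,"y":0.03,"z":0.02,"twist":0},{"fingers":0,"x":2.65,"y":0.03,"z":0.02,"twist":0},{"fingers":0,"x":2.66,"y":0.03,"z":0.02,"twist":0}]'
python3 -m creep '[{"fingers":0,"x":-0.4,"y":0,"z":0,"twist":0},{"fingers":0,"x":-0.9,"y":0,"z":0,"twist":0},{"fingers":0.3,"x":-1.5,"y":-0.2,"z":0,"twist":0},{"fingers":0.88,"x":-1.8,"y":-0.7,"z":0,"twist":0},{"fingers":0.88,"x":-1.8,"y":-1.3,"z":0,"twist":0},{"fingers":0.88,"x":-1.8,"y":-1.8,"z":0,"twist":0},{"fingers":0.88,"x":-1.8,"y":-2.1,"z":0,"twist":0},{"fingers":0.88,"x":-1.8,"y":-2.1,"z":0,"twist":0},{"fingers":0.88,"x":-1.8,"y":-2.1,"z":0,"twist":0},{"fingers":0.88,"x":-1.8,"y":-2.1,"z":0,"twist":0},{"fingers":0.88,"x":-1.8,"y":-2.1,"z":0,"twist":0},{"fingers":0.88,"x":-1.8,"y":-2.1,"z":0,"twist":0},{"fingers":0.88,"x":-1.8,"y":-2.1,"z":0,"twist":0},{"fingers":0.88,"x":-1.8,"y":-2.1,"z":0,"twist":0}]' 45
python3 - <<'E'
from h import *
e=np.array([.9925,-.1219]);c=np.array([.649,.099])-.042*e; g=c-.042*e;print(c,g)
d=viewer.get_image("scene");cv2.imwrite("pics/g21.png",cv2.resize(d["pixels"][120:280,140:340,::-1],None,fx=3,fy=3))
prof(d,c,1)
go((*g,.0635),83)
E
```

```text
time: 49.97
position: [0.6511, 0.0994, 0.0442]
tool_rot: [1.3, 1.148, -1.298]
ft_force: [2.6, 0.5, 4.6]
grip_width: 0.007
time: 51.13
position: [0.5674, 0.1094, 0.1159]
tool_rot: [1.299, 1.149, -1.299]
ft_force: [-0.3, 0.3, 0.4]
grip_width: 0.826
[0.607315  0.1041198] [0.56563   0.1092396]
-66 40 [0.008 0.029 0.057]
-56 9 [0.006 0.009 0.083]
-46 48 [0.057 0.081 0.083]
-36 56 [0.073 0.076 0.079]
-26 52 [0.069 0.072 0.076]
-16 52 [0.064 0.067 0.07 ]
-6 54 [0.059 0.062 0.066]
4 54 [0.055 0.057 0.059]
14 52 [0.049 0.051 0.055]
24 50 [0.044 0.047 0.051]
34 49 [0.04  0.043 0.046]
44 45 [0.035 0.039 0.041]
54 20 [0.031 0.035 0.038]
64 40 [0.058 0.061 0.063]
TCP [0.5674 0.1095 0.116 ] xdir [-0.  0. -1.] units xyz [ 1.31 -0.04  0.01] t 51.18 q7 -2.05
zyaw now -97.0 twist units -0.01 (neg world yaw since x down)
```

View pics/g21.png

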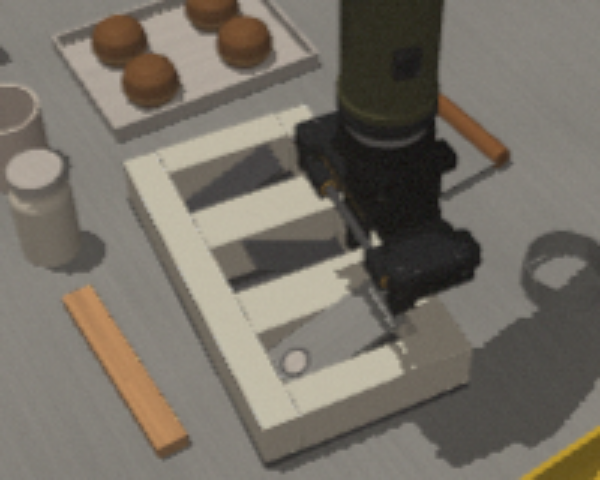

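Fully tipped. Grasp and lift.

```bash
python3 -m creep '[{"fingers":0.88,"x":0,"y":-0.04,"z":0,"twist":0},{"fingers":0.88,"x":0.4,"y":-0.04,"z":0,"twist":0},{"fingers":0.88,"x":0.8,"y":-0.04,"z":0,"twist":0},{"fingers":0.88,"x":1.1,"y":-0.04,"z":0,"twist":0},{"fingers":0.88,"x":1.28,"y":-0.04,"z":0,"twist":0},{"fingers":0.88,"x":1.28,"y":-0.04,"z":0,"twist":0},{"fingers":0.5,"x":1.28,"y":-0.04,"z":0,"twist":0},{"fingers":0.5,"x":1.28,"y":-0.04,"z":0,"twist":0},{"fingers":0.5,"x":1.28,"y":-0.04,"z":0,"twist":0},{"fingers":0.5,"x":1.28,"y":-0.04,"z":0,"twist":0},{"fingers":0.5,"x":1.28,"y":-0.04,"z":0,"twist":0},{"fingers":0.5,"x":1.28,"y":-0.04,"z":0,"twist":0},{"fingers":0.5,"x":1.28,"y":-0.04,"z":0,"twist":0}]' 45
python3 -m creep '[{"fingers":0.5,"x":-0.2,"y":0,"z":0,"twist":0},{"fingers":0.5,"x":-0.5,"y":0,"z":0,"twist":0},{"fingers":0.5,"x":-0.9,"y":0,"z":0,"twist":0},{"fingers":0.5,"x":-1.3,"y":0,"z":0,"twist":0},{"fingers":0.5,"x":-1.8,"y":0,"z":0,"twist":0},{"fingers":0.5,"x":-2.3,"y":0,"z":0,"twist":0},{"fingers":0.5,"x":-2.7,"y":0,"z":0,"twist":0},{"fingers":0.5,"x":-3,"y":0,"z":0,"twist":0},{"fingers":0.5,"x":-3,"y":0,"z":0,"twist":0},{"fingers":0.5,"x":-3,"y":0,"z":0,"twist":0}]'
python3 - <<'E'
from h import *
d=viewer.get_image("scene");cv2.imwrite("pics/g22.png",cv2.resize(d["pixels"][80:280,100:360,::-1],None,fx=3,fy=3))
go((.3792,.3412,.187),3.2)
E
```

```text
time: 52.27
position: [0.5662, 0.1098, 0.0656]
tool_rot: [1.3, 1.148, -1.298]
ft_force: [1.1, 0.3, 3.3]
grip_width: 0.633
time: 53.1
position: [0.5657, 0.1097, 0.1854]
tool_rot: [1.299, 1.148, -1.298]
ft_force: [0.0, -0.3, -2.6]
grip_width: 0.637
TCP [0.5651 0.1095 0.1843] xdir [-0.001 -0.    -1.   ] units xyz [-0.06 -5.32 -5.18] t 53.15 q7 -2.02
zyaw now -97.0 twist units 15.95 (neg world yaw since x down)
```

View pics/g22.png

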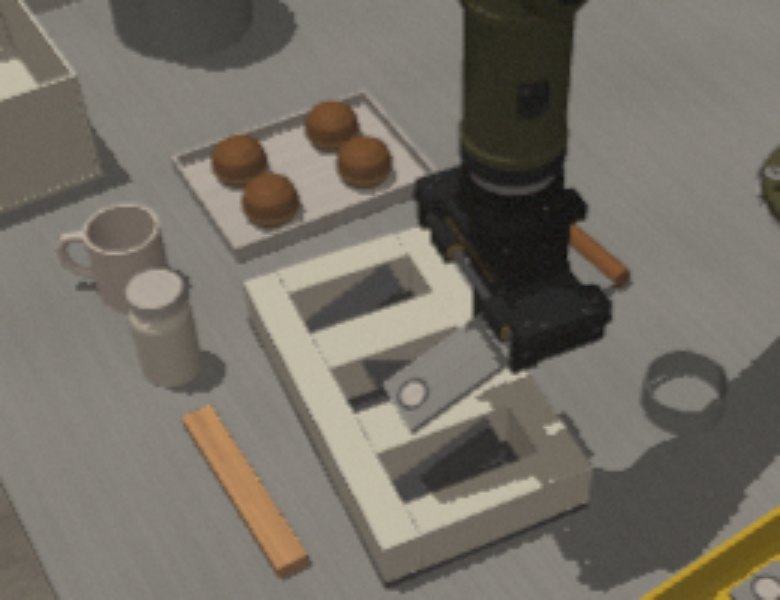

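The third cover is held, its mark at (413,393). Carry it to the last slot.

```bash
python3 -m creep '[{"fingers":0.5,"x":0,"y":-0.1,"z":-0.1,"twist":-0.4},{"fingers":0.5,"x":0,"y":-0.3,"z":-0.3,"twist":-1.2},{"fingers":0.5,"x":0,"y":-0.6,"z":-0.6,"twist":-2.2},{"fingers":0.5,"x":0,"y":-0.9,"z":-0.9,"twist":-3.3},{"fingers":0.5,"x":0,"y":-1.2,"z":-1.2,"twist":-4.4},{"fingers":0.5,"x":0,"y":-1.5,"z":-1.5,"twist":-5.5},{"fingers":0.5,"x":0,"y":-1.8,"z":-1.8,"twist":-6.6},{"fingers":0.5,"x":0,"y":-2.2,"z":-2.2,"twist":-7.7},{"fingers":0.5,"x":0,"y":-2.6,"z":-2.5,"twist":-8.8},{"fingers":0.5,"x":0,"y":-2.9,"z":-2.8,"twist":-9.9},{"fingers":0.5,"x":0,"y":-3.2,"z":-3.1,"twist":-11},{"fingers":0.5,"x":0,"y":-3.6,"z":-3.5,"twist":-12.1},{"fingers":0.5,"x":0,"y":-3.9,"z":-3.8,"twist":-13.2},{"fingers":0.5,"x":0,"y":-4.2,"z":-4.1,"twist":-14.3},{"fingers":0.5,"x":0,"y":-4.5,"z":-4.4,"twist":-15.4},{"fingers":0.5,"x":0,"y":-4.8,"z":-4.7,"twist":-16.5},{"fingers":0.5,"x":0,"y":-5.1,"z":-5,"twist":-17.6},{"fingers":0.5,"x":0,"y":-5.3,"z":-5.1,"twist":-18.7},{"fingers":0.5,"x":0,"y":-5.32,"z":-5.18,"twist":-19.6},{"fingers":0.5,"x":0,"y":-5.32,"z":-5.18,"twist":-20}]';python3 -m creep '[{"fingers":0.5,"x":0,"y":0,"z":0,"twist":0},{"fingers":0.5,"x":0,"y":0,"z":0,"twist":0},{"fingers":0.5,"x":0,"y":0,"z":0,"twist":0},{"fingers":0.5,"x":0,"y":0,"z":0,"twist":0}]'
python3 - <<'E'
from h import *
go((.3792,.3412,.046),3.2)
d=viewer.get_image("scene");cv2.imwrite("pics/g23.png",cv2.resize(d["pixels"][120:384,220:500,::-1],None,fx=2.2,fy=2.2))
E
```

```text
time: 54.82
position: [0.3781, 0.3418, 0.1836]
tool_rot: [-0.046, 1.573, 0.045]
ft_force: [-0.2, -0.8, -0.5]
grip_width: 0.636
time: 55.15
position: [0.3797, 0.341, 0.1845]
tool_rot: [-0.04, 1.571, 0.039]
ft_force: [0.3, -0.2, -0.5]
grip_width: 0.638
TCP [0.3797 0.341  0.1845] xdir [-0.001 -0.    -1.   ] units xyz [ 3.46  0.01 -0.01] t 55.15 q7 -0.8
zyaw now 2.9 twist units -0.06 (neg world yaw since x down)
```

View pics/g23.png

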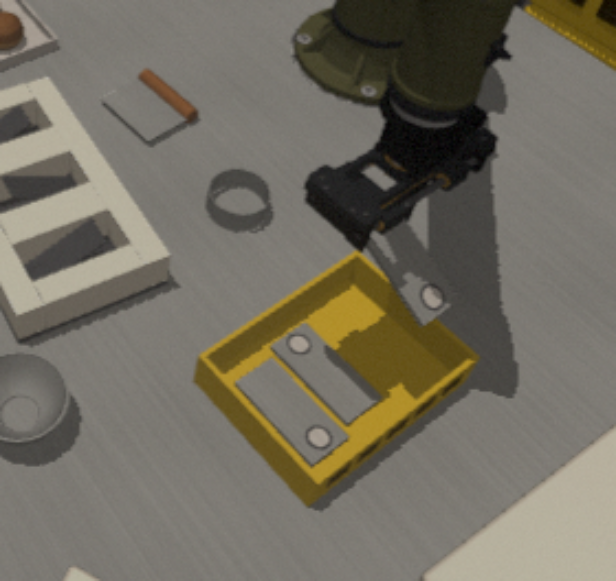

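```bash
python3 -m creep '[{"fingers":0.5,"x":0.4,"y":0,"z":0,"twist":0},{"fingers":0.5,"x":0.9,"y":0,"z":0,"twist":0},{"fingers":0.5,"x":1.4,"y":0,"z":0,"twist":0},{"fingers":0.5,"x":1.9,"y":0,"z":0,"twist":0},{"fingers":0.5,"x":2.4,"y":0,"z":0,"twist":0},{"fingers":0.5,"x":2.8,"y":0,"z":0,"twist":0},{"fingers":0.5,"x":3.1,"y":0,"z":0,"twist":0},{"fingers":0.5,"x":3.3,"y":0,"z":0,"twist":0},{"fingers":0.5,"x":3.45,"y":0,"z":0,"twist":0},{"fingers":0.5,"x":3.45,"y":0,"z":0,"twist":0}]';python3 -m creep '[{"fingers":0.5,"x":0,"y":0,"z":0,"twist":0},{"fingers":0.5,"x":0.05,"y":0,"z":0,"twist":0},{"fingers":0.5,"x":0.1,"y":0,"z":0,"twist":0},{"fingers":0.5,"x":0.2,"y":0,"z":0,"twist":0},{"fingers":0.5,"x":0.3,"y":0,"z":0,"twist":0},{"fingers":0.5,"x":0.4,"y":0,"z":0,"twist":0},{"fingers":0.5,"x":0.5,"y":0,"z":0,"twist":0},{"fingers":0.5,"x":0.6,"y":0,"z":0,"twist":0},{"fingers":0.5,"x":0.7,"y":0,"z":0,"twist":0},{"fingers":0.5,"x":0.7,"y":0,"z":0,"twist":0},{"fingers":0.75,"x":0.7,"y":0,"z":0,"twist":0},{"fingers":0.75,"x":0.7,"y":0,"z":0,"twist":0},{"fingers":0.75,"x":0.7,"y":0,"z":0,"twist":0},{"fingers":0.75,"x":0.7,"y":0,"z":0,"twist":0}]' 6
python3 -m creep '[{"fingers":0.75,"x":-0.3,"y":0,"z":0,"twist":0},{"fingers":0.75,"x":-0.9,"y":0,"z":0,"twist":0},{"fingers":0.75,"x":-1.6,"y":0,"z":0,"twist":0},{"fingers":0.75,"x":-2.3,"y":0,"z":0,"twist":0},{"fingers":0.75,"x":-3,"y":0,"z":0,"twist":0},{"fingers":0.75,"x":-3.6,"y":0,"z":0,"twist":0},{"fingers":0.75,"x":-4,"y":-1,"z":0,"twist":0},{"fingers":0.75,"x":-4,"y":-2,"z":0,"twist":0},{"fingers":0.75,"x":-4,"y":-3,"z":0.5,"twist":0},{"fingers":0.75,"x":-4,"y":-4,"z":1,"twist":0},{"fingers":0.75,"x":-4,"y":-4.5,"z":1.5,"twist":0},{"fingers":0.75,"x":-4,"y":-4.5,"z":1.5,"twist":0},{"fingers":0.75,"x":-4,"y":-4.5,"z":1.5,"twist":0}]'
python3 - <<'E'
from h import *
for n in("scene","top"):
    d=viewer.get_image(n);cv2.imwrite(f"pics/fin_{n}.png",cv2.resize(d["pixels"][...,::-1],None,fx=1.5,fy=1.5))
E
```

```text
time: 56.03
position: [0.3796, 0.3413, 0.0463]
tool_rot: [-0.041, 1.571, 0.04]
ft_force: [0.6, -0.0, -1.1]
grip_width: 0.634
time: 57.2
position: [0.3798, 0.3416, 0.0192]
tool_rot: [-0.041, 1.57, 0.041]
ft_force: [-0.6, -0.1, 0.8]
grip_width: 0.741
time: 58.28
position: [0.4499, 0.1633, 0.1797]
tool_rot: [-0.037, 1.57, 0.038]
ft_force: [-1.0, 1.2, -0.3]
grip_width: 0.751
```

View pics/fin_scene.png

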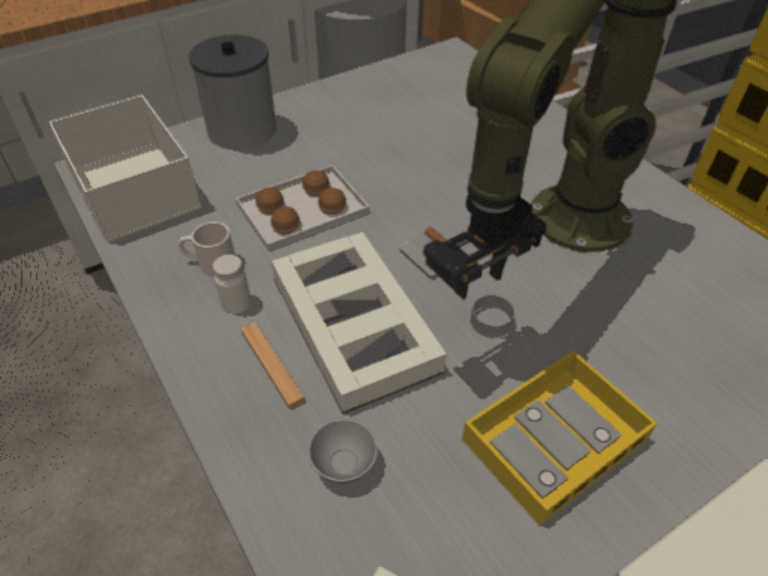

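View pics/fin_top.png

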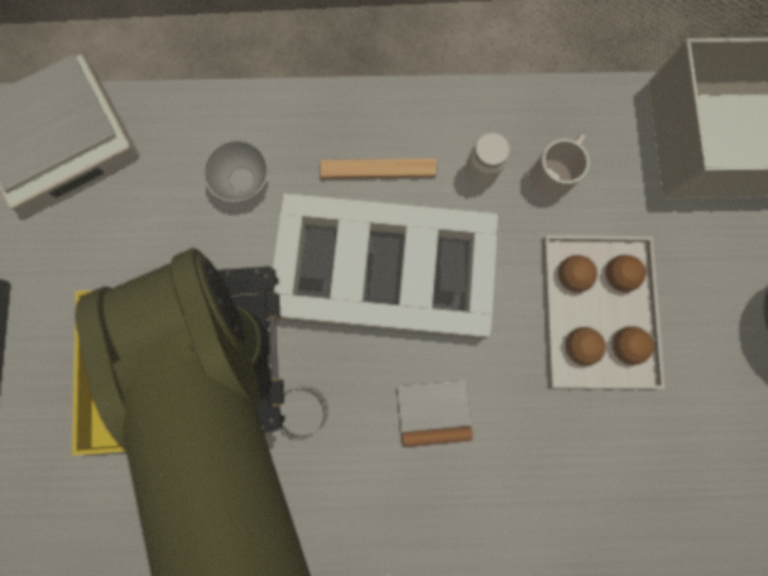

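Three covers lie flat in the crate, four rolls stand in the tray, and the other things are unmoved. One check of heights, then hand in.

Run:
```python
from h import *
from bench import workorder
d=viewer.get_image("scene");P=cloud(d);H=hsv(d).astype(int)
q=P.reshape(-1,3);s=H.reshape(-1,3)[:,1]
l=(q[:,:2]-[.4417,.3868])@np.array([[.998,-.056],[.056,.998]])
m=(abs(l[:,0])<.115)&(abs(l[:,1])<.08)&(s<90)&(q[:,2]>-.02)
for a in(.065,0,-.065):
    k=m&(abs(l[:,0]-a)<.025);print(a,k.sum(),np.percentile(q[k,2],[2,50,98]).round(4),l[k,1].min().round(3),l[k,1].max().round(3))
s=telemetry.get_state();print(s["time"],np.abs(s["qd"]).max(),s["ft_force"])
print(workorder.close_job())
```

```text
0.065 940 [0.0111 0.0147 0.0184] -0.054 0.065
0 864 [0.0109 0.0148 0.018 ] -0.066 0.054
-0.065 818 [0.0107 0.0148 0.0187] -0.056 0.065
58.4333 0.009506374235379323 [ 0.09558941  0.09667341 -0.11420934]
the job is handed in; nothing more can be done
None
```

The job is done and handed in at about 58 s of the 210 s. All four rolls went onto the baking tray first. Then I pressed each of the three covers at its mark, lifted it out and laid it in the yellow crate.

- **Covers:** they lie flat side by side on the crate floor. Their tops measure about 15 mm above the table, against a 55 mm rim, and all are released.
- **Rolls:** all four stand upright inside the tray in the final pictures.
- **Everything else:** the other table objects look unmoved, and the arm was clear and at rest at hand-in.
- **Forces:** the highest wrist reading I saw was about 32 N, while pressing the middle cover. Force was only read at the end of each move.
- **Problems:** one early move command was refused because I left out a field, and nothing moved. I saw no knocked roll. Two roll readings were off while the arm blocked the view, and the pictures showed those rolls in place.

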